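Put the measuring tools back in the measuring tray

TASK

Put the four measuring tools back in the measuring tray, each in the wooden holder made for it: the marking gauge standing on its brass disc in the round socket, the tape measure upright in the long shallow pocket, the caliper lying along the wide pair of rests with its jaws free beyond the end, and the flat pencil lying along the narrow pair of rests. Set them down, do not drop them. The knock-out bar with its wooden handle and the black pin spanner do not belong there: leave them where they are.

Things in the scene. Friction and masses are not known exactly. Their poses are not given: they have to be found in the camera images.
- gauge_mid (a point): Wheel marking gauge: a bright steel rod, 10 mm thick, rising from the middle of a brass disc, 42 mm across and 13 mm thick, on which it stands upright; on the disc a brass collar 21 mm across with a small side screw, up to 28 mm. 150 mm high, 0.25 kg. This point lies on the rod's axis, 75 mm above the underside; z up along the rod. Grip it anywhere on the bare rod.
- tape_mid (a point): Tape measure: yellow D-shaped case on its flat base, 0.3 kg, 36 mm thick (x, grip across this), 60 mm high, 83 mm long over all with a small hook low at the -y end. This point is midway along the 83 mm, 30 mm above the base; the solid body reaches from y = -28 to +41 mm of it. z up.
- caliper_mid (a point): Steel caliper lying flat, 210 mm long, 0.16 kg, slider fixed. This point is the middle of its beam, 16 mm wide (x, grip across this), 4 mm thick, 2 mm above the underside. y runs along the beam to the jaws, which stick out to x = -45 and +27 mm between y = +75 and +105 mm; the slider, 22 mm wide, top 8 mm above the underside, lies over the beam from y = +40 to +87 mm. z up.
- pencil_mid (a point): Flat carpenter's pencil, red, lying flat, 163 mm long (y), 15 mm wide (x, grip across this) and 8 mm thick, 0.02 kg. This point is its centre, 4 mm above the underside. z up.
- gauge_holder: Wooden block in the tray, 68 (x) x 118 (y) x 30 mm high, with a round socket 54 mm across in its middle, mouth bevelled 3 mm. Origin: centre of its underside, 10 mm above the bench; z up; socket floor 6 mm above it. The gauge's disc stands in it. The four holders stand side by side in any order, 70 mm apart along x, fixed on the tray board.
- tape_holder: Wooden block in the tray, 68 (x) x 118 (y) x 26 mm high, with a long shallow pocket 52 (x) x 97 mm (y), mouth bevelled 4 mm. Origin: centre of its underside, 10 mm above the bench; z up; pocket floor 6 mm above it. The tape measure stands in it along y, either way round.
- caliper_holder: Foot board 68 (x) x 118 (y) x 6 mm; at each y end a rest of the full 68 mm width, 24 mm long, top 26.5 mm above the origin, with a groove 36 mm wide along y, floor 18 mm above the origin; an open gap of 68 mm between. Origin: centre of its underside, 10 mm above the bench. The caliper's beam lies in both grooves, middle over middle, either way round, jaws free beyond the end.
- pencil_holder: Foot board 68 (x) x 118 (y) x 6 mm; at each y end a narrow rest only 45 mm wide, 24 mm long, top 26.5 mm above the origin, with a groove 25 mm wide along y, floor 18 mm above the origin; an open gap of 68 mm between. Origin: centre of its underside, 10 mm above the bench. The pencil lies in both grooves, middle over middle, either way round.
- bar_mid (a point): Look-alike of the gauge: a lathe knock-out bar, a 10 mm steel rod standing on a turned wooden handle 40 mm across and 60 mm high, no disc; 158 mm high. This point is on its axis half-way up. Leave it alone.
- spanner_mid (a point): Look-alike of the caliper: flat black pin spanner without jaws, 33 x 195 x 8 mm, lying flat. This point is its centre, 4 mm above the underside; y along it. Leave it alone.
There are look-alikes about, which are no part of the job. Leave any pink or purple look-alike of the part that bears tape_mid alone.

How it is judged:
By the outcome, as a careful person would: the job done as asked, in the order asked, and still so for the second after the job is handed in, with the robot touching nothing.
It also fails if it takes over 109 s, if anything falls off the work surface, if the arm or the gripper's body presses on something with over 40 N, if the wrist force passes 120 N, or if a joint passes its speed limit or range.

ROBOT

A 6-joint arm with a two-finger parallel gripper is mounted at the origin on a cart in front of the work surface, level with it; the furniture and walls round the work are solid. World frame = base frame: x ahead of the robot, y to its left, z up, the work surface at z = 0. Lengths are in m, angles in rad, forces in N, time in s.
With the tool pointing down it reaches from about 0.275 to 0.725 m from the base axis. Payload 15.9 kg.
Tool frame: the origin (TCP) lies at the very end of the fingers, on their centre line; the grasp point (between the pads) lies 19 mm behind it; z points along the fingers, y is the direction in which the jaws open and shut (so a half turn about z gives the same grasp; the last joint's range is limited). The gripper opens to 85 mm and grips with 20 to 120 N. Pads are 22 mm wide; open, the fingers measure 114 mm over their backs; the gripper's body (76 mm by 85 mm) begins 54 mm behind the grasp point. The pads swing forward as they close: fully open they stand 13 mm farther back than shut.
Start: joints at [0, 0.213, -0.034, 1.323, 0, 1.571], TCP at [0.5, -0, 0.231] pointing down, gripper open.
Joint ranges: [-2.98, 2.98], [-0.74, 1.72], [-1.14, 1.35], [-2.1, 2.04], [-1.57, 1.44], [-3.14, 3.14]. Speed limits (rad/s): [1.89, 1.89, 2.39, 2.57, 3.14, 3.14].

INTERFACE

Orientations are given as a 3x3 rotation matrix whose columns are the frame's x, y, z axes.
In Python, from rig import ctrl gives the robot as it stands. The module is installed in compiled form; this text tells all that it offers.
- The arm moves only by the shell command python3 -m handwheel 'ROWS'. ROWS is JSON, a list of rows, each an object of numbers: "x", "y", "z": the shift along the tool's x, y, z in units of 25 mm (1.0 is 25 mm); "wx", "wy", "wz": the turn, a rotation vector about the tool's x, y, z in degrees; "jaw": the closure, from -1 (fully open) to 1 (shut), so that 0 is half open. A call has 1 to 12 rows; each row shifts and turns the commanded pose from where the row before left it, along the tool's axes as they then stand; what a row does not reach is not made up. A row lasts 1/10 s, in which the tool goes at most 50 mm and 8.59 degrees, less where a joint would pass 70% of its speed; a pose out of reach is approached as far as the arm can. A call is refused whole if a number of a shift passes 1 or a number of a turn 8.59, either way. A call with a gripper value outside its range is refused whole. The fingers move at their own pace and stop on an object; the grip force is fixed at half the most. Time passes only in rows, so rows that do not move let the fingers close. It gives the time, the measured TCP pose, the force and the opening at its end, in the units of the state.
- ctrl.get_obs(): the state, without advancing time (a new reading comes with each control period).
- ctrl.camera(name): name is "scene" or "side" or "wrist"; returns (picture, depth): 420x560x3 uint8, red, green, blue; 420x560 float32, m along the optical axis (not along the pixel's ray), 0 where there is no reading.
- ctrl.camera_info(name): a dict with "camera_matrix" (3x3 intrinsics, pixels), "cam_to_world" (4x4, takes a point from camera to world coordinates); the wrist camera has in their place "mount" (4x4, takes a point from camera to tool coordinates, whose origin is the TCP and whose axes are the flange's). Camera axes: x right, y up, looking along -z (the intrinsics and any distortion apply to the point x, -y, -z); pixel columns grow to the right and rows downward; lengths in m; the calibration is good to about 2 mm. A picture is of the moment at which its call begins: read the wrist's pose just before it. camera_info takes no time and is no camera call.
- ctrl.close_job(): hands the job in, once; it reports no verdict.
Trained networks look in the newest picture that a camera, given by its name, has taken for a name from the list of things; names that differ only in an ending like _2 or _b are one class to them, and where a whole thing is asked for, a point or a joint stands for the part that bears it (a point fixed in the world has none). Each returns a list of dicts, best first, with "score" (0 to 1); they miss things now and then, are a little off and sometimes report something else, mostly with a low value. They report only what shows in the picture. A call takes as long as a camera call. They do not tell look-alikes from the thing itself.
- ctrl.look_for(name, camera): "position" ([x, y, z] in m, in the coordinates of the camera as it stood for that picture, good to about 4 mm: the middle of the surface that is visible of it).
The state is a dict: "t": time; "joints": joint angles; "joint_vel": joint speeds; "joint_torque": joint torques, N m; "tool_pos": TCP position; "tcp_rot": TCP orientation; "ft_force": force on the tool from outside, world axes, zero at the start; "torque": the same for the moment, N m; "finger_gap": opening from 0.0 (shut) to 1.0 (fully open).
Only numpy, scipy, OpenCV 4.12 (cv2) and the standard library are available. Lean on these libraries where they do the work, as an engineer would, in place of code of your own. Each camera call takes 0.05 s, during which the arm holds its last target.

## Working session

There is one attempt and no reset: what is moved stays moved. The work goes in short steps, Python scripts to look and compute and a shell command to move; the robot and the scene stay as the last step left them, time stands still between calls to the robot, and variables do not carry over. Pictures are saved under pics/ and viewed, and the job is handed in when it is done.

```bash
ls; mkdir -p pics
python3 - <<'E'
from rig import ctrl
import numpy as np, cv2
np.set_printoptions(precision=4,suppress=True)
o=ctrl.get_obs()
for k,v in o.items(): print(k,np.array(v))
for c in ["scene","side","wrist"]:
    im,d=ctrl.camera(c)
    cv2.imwrite(f"pics/{c}0.png",im[:,:,::-1]); np.save(f"{c}0.npy",d)
    i=ctrl.camera_info(c)
    for k,v in i.items(): print(c,k,np.array(v).tolist())
E
```

```text
pics
t 0.0
joints [ 0.      0.2133 -0.035   1.3235 -0.      1.5708]
joint_vel [-0.0012 -0.0003  0.0006 -0.0017 -0.001  -0.0007]
joint_torque [ -0.0014 -68.6184  48.7125   0.0175  -0.0002  -0.0001]
tool_pos [ 0.4997 -0.      0.2308]
tcp_rot [[-0.      1.     -0.0011]
 [ 1.      0.     -0.    ]
 [-0.     -0.0011 -1.    ]]
ft_force [ 0.3367 -0.563   0.1012]
torque [-0.0412 -0.0345  0.0708]
finger_gap 0.9962225824726785
scene camera_matrix [[454.53684260704324, 0.0, 283.71194928926803], [0.0, 454.53684260704324, 207.56511607696595], [0.0, 0.0, 1.0]]
scene cam_to_world [[-0.9031624885426636, 0.27255293927019253, -0.33168119419798614, 0.14905320854773893], [-0.4288261666721909, -0.5365208540055765, 0.7268104924905538, 0.9457646227669304], [0.020140458452023634, 0.7986615481618643, 0.6014433418211866, 0.8347708793015464], [0.0, 0.0, 0.0, 1.0]]
side camera_matrix [[429.34369849949775, 0.0, 279.96307934297755], [0.0, 429.34369849949775, 209.43781163789296], [0.0, 0.0, 1.0]]
side cam_to_world [[-0.9757112453015102, -0.158076703571437, 0.15165527218057515, 0.7312454234234006], [0.21844505181914403, -0.7539701261564128, 0.6195246631082694, 0.6740391345214826], [0.016411128172913132, 0.6376055243265001, 0.7701882044152722, 0.9076797532350603], [0.0, 0.0, 0.0, 1.0]]
wrist camera_matrix [[289.7400986499361, 0.0, 277.35534935234017], [0.0, 289.7400986499361, 213.1709635955085], [0.0, 0.0, 1.0]]
wrist mount [[-0.0002590398229591537, 0.9618196795420606, 0.27368382660284696, 0.06991469063785219], [0.9999995295441894, 0.0005049831157420924, -0.0008281928832928054, 0.0004225083602518165], [-0.000934777925093825, 0.2736834833117626, -0.9618193578591407, -0.1420716028546617], [0.0, 0.0, 0.0, 1.0]]
```

View pics/scene0.png

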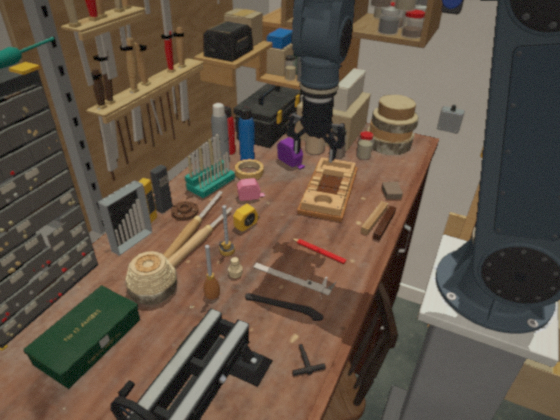

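View pics/side0.png

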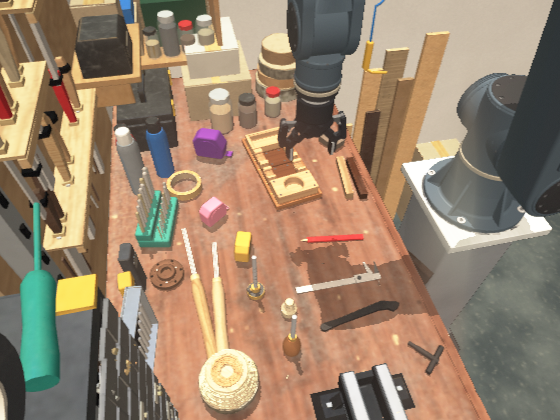

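View pics/wrist0.png

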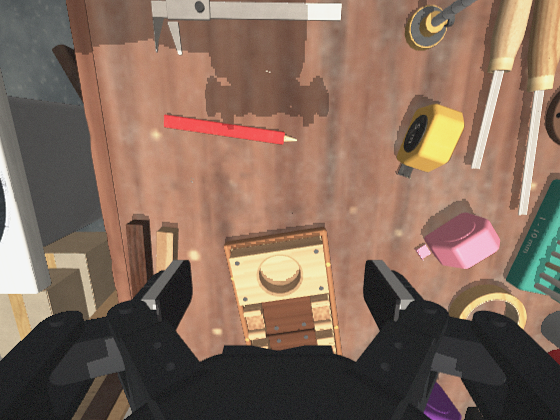

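The scene picture shows the yellow tape (245,217), gauge on its brass disc (226,248), bar with wooden handle (211,285), red pencil (320,250), caliper (290,278), black spanner (285,305) and tray (330,190). The pink (248,188) and purple (290,150) tapes are look-alikes. Next I fuse the depth images into an orthophoto.

```bash
cat > h.py <<'E'
import numpy as np, cv2
from rig import ctrl
np.set_printoptions(precision=4,suppress=True)
def T_cam(c,obs=None):
    i=ctrl.camera_info(c)
    if c!="wrist": return np.array(i["camera_matrix"]),np.array(i["cam_to_world"])
    obs=obs or ctrl.get_obs()
    T=np.eye(4);T[:3,:3]=obs["tcp_rot"];T[:3,3]=obs["tool_pos"]
    return np.array(i["camera_matrix"]),T@np.array(i["mount"])
def cloud(d,K,T):
    v,u=np.mgrid[0:d.shape[0],0:d.shape[1]]
    x=(u-K[0,2])/K[0,0]*d; y=-(v-K[1,2])/K[1,1]*d
    return np.stack([x,y,-d],-1)@T[:3,:3].T+T[:3,3]
def proj(p,K,T):
    q=(np.atleast_2d(p)-T[:3,3])@T[:3,:3]
    return np.c_[K[0,2]+K[0,0]*q[:,0]/-q[:,2],K[1,2]-K[1,1]*q[:,1]/-q[:,2]]
def snap(c,name=None):
    o=ctrl.get_obs(); K,T=T_cam(c,o); im,d=ctrl.camera(c)
    if name: cv2.imwrite(f"pics/{name}.png",im[:,:,::-1])
    return im,d,K,T,cloud(d,K,T)
def ortho(im,P,d,x0,x1,y0,y1,res=0.001,zmax=0.3):
    # image: cols = world x, rows = -world y
    W=int((x1-x0)/res);H=int((y1-y0)/res)
    o=np.zeros((H,W,3),np.uint8);z=np.full((H,W),np.nan)
    m=(d>0)&(P[...,2]<zmax)
    p=P[m];c=im[m];s=np.argsort(p[:,2]);p=p[s];c=c[s]
    a=((p[:,0]-x0)/res).astype(int);b=((y1-p[:,1])/res).astype(int)
    k=(a>=0)&(a<W)&(b>=0)&(b<H)
    o[b[k],a[k]]=c[k];z[b[k],a[k]]=p[k,2]
    return o,z
E
python3 - <<'E'
from h import *
names=["gauge_mid","tape_mid","caliper_mid","pencil_mid","gauge_holder","tape_holder","caliper_holder","pencil_holder","bar_mid","spanner_mid"]
for c in ["scene","side","wrist"]:
    im,d,K,T,P=snap(c,c+"1"); np.savez(f"{c}1.npz",im=im,d=d,K=K,T=T)
    m=(d>0)&(abs(P[...,2])<.01)
    print(c,"bench z median",np.median(P[...,2][m]))
    for n in names:
        r=ctrl.look_for(n,c)
        print(c,n,[(round(q["score"],2),(T[:3,:3]@np.array(q["position"])+T[:3,3]).round(3).tolist(),proj(T[:3,:3]@np.array(q["position"])+T[:3,3],K,T)[0].round().astype(int).tolist()) for q in r[:3]])
print(ctrl.get_obs()["t"])
E
```

```text
scene bench z median -0.00041382479311885545
scene gauge_mid [(0.87, [0.668, 0.18, 0.028], [225, 242])]
scene tape_mid [(0.9, [0.665, 0.077, 0.041], [245, 217]), (0.85, [0.725, -0.053, 0.039], [249, 189]), (0.57, [0.702, -0.298, 0.046], [289, 153])]
scene caliper_mid [(0.73, [0.435, 0.2, 0.005], [302, 282])]
scene pencil_mid []
scene gauge_holder [(0.66, [0.503, -0.1, 0.036], [321, 201]), (0.34, [0.61, 0.336, 0.049], [211, 282])]
scene tape_holder [(0.65, [0.532, -0.329, 0.024], [338, 166])]
scene caliper_holder [(0.85, [0.528, -0.246, 0.016], [330, 180])]
scene pencil_holder [(0.69, [0.516, -0.185, 0.029], [327, 188])]
scene bar_mid [(0.75, [0.611, 0.337, 0.048], [211, 282]), (0.47, [0.665, 0.077, 0.044], [245, 216])]
scene spanner_mid [(0.67, [0.432, 0.286, 0.01], [288, 304])]
side bench z median 0.000801791622782988
side gauge_mid [(0.67, [0.666, 0.183, 0.025], [255, 288])]
side tape_mid [(0.78, [0.71, -0.303, 0.056], [210, 143]), (0.64, [0.674, 0.078, 0.052], [244, 245]), (0.57, [0.736, -0.052, 0.049], [211, 210])]
side caliper_mid [(0.67, [0.446, 0.197, 0.006], [346, 280])]
side
[... 350 characters left out ...]
1], [291, 343])]
side spanner_mid [(0.67, [0.44, 0.282, 0.009], [361, 311])]
wrist bench z median -0.0002928289893108227
wrist gauge_mid [(0.67, [0.657, 0.178, 0.015], [421, 28])]
wrist tape_mid [(0.88, [0.73, -0.3, 0.057], [441, 405]), (0.72, [0.724, -0.065, 0.049], [463, 247]), (0.63, [0.665, 0.063, 0.056], [432, 137])]
wrist caliper_mid [(0.87, [0.446, 0.199, 0.004], [227, 9])]
wrist pencil_mid [(0.65, [0.436, 0.065, 0.007], [224, 135])]
wrist gauge_holder [(0.61, [0.504, -0.107, 0.04], [280, 275])]
wrist tape_holder []
wrist caliper_holder [(0.61, [0.526, -0.224, 0.015], [295, 339])]
wrist pencil_holder [(0.6, [0.514, -0.179, 0.018], [287, 314])]
wrist bar_mid []
wrist spanner_mid []
1.8
```

Run:
```python
from h import *
for c in ["side","scene","wrist"]:
    f=np.load(c+"1.npz"); P=cloud(f["d"],f["K"],f["T"])
    o,z=ortho(f["im"],P,f["d"],0.3,0.8,-0.4,0.4,res=0.0015,zmax=0.19)
    o=cv2.dilate(o,np.ones((2,2)))
    cv2.imwrite(f"pics/o_{c}.png",o[:,:,::-1])
    if c!="wrist":
        x0,x1,y0,y1=.4,.62,-.42,-.05
        o,z=ortho(f["im"],P,f["d"],x0,x1,y0,y1,res=0.0015,zmax=0.1)
        zz=np.nan_to_num(z,nan=0); zz=np.clip(zz*1000/45*255,0,255).astype(np.uint8)
        a=np.hstack([cv2.resize(o[:,:,::-1],None,fx=2.4,fy=2.4,interpolation=0),cv2.cvtColor(cv2.resize(zz,None,fx=2.4,fy=2.4,interpolation=0),cv2.COLOR_GRAY2BGR)])
        cv2.imwrite(f"pics/t_{c}.png",a); print(a.shape)
```

```text
(590, 700, 3)
(590, 700, 3)
```

```bash
python3 -c "
import cv2,numpy as np
a=cv2.imread('pics/o_side.png');b=cv2.imread('pics/o_scene.png');print(a.shape);cv2.imwrite('pics/o2.png',np.hstack([a,b]))"
```

```text
(533, 333, 3)
```

View pics/o2.png

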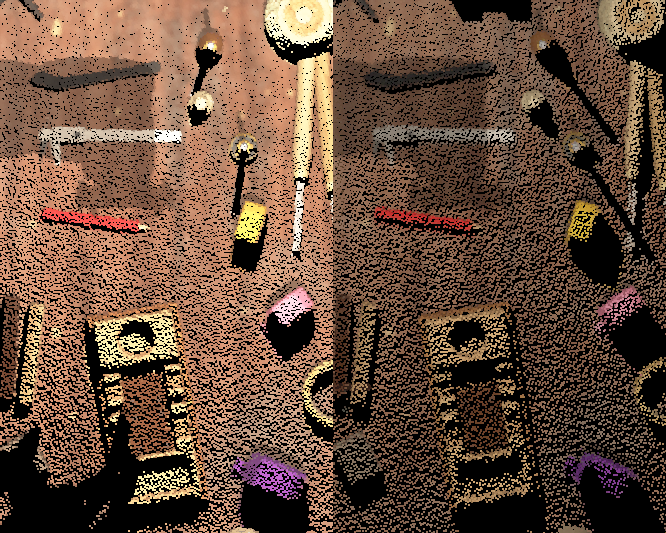

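View pics/t_side.png

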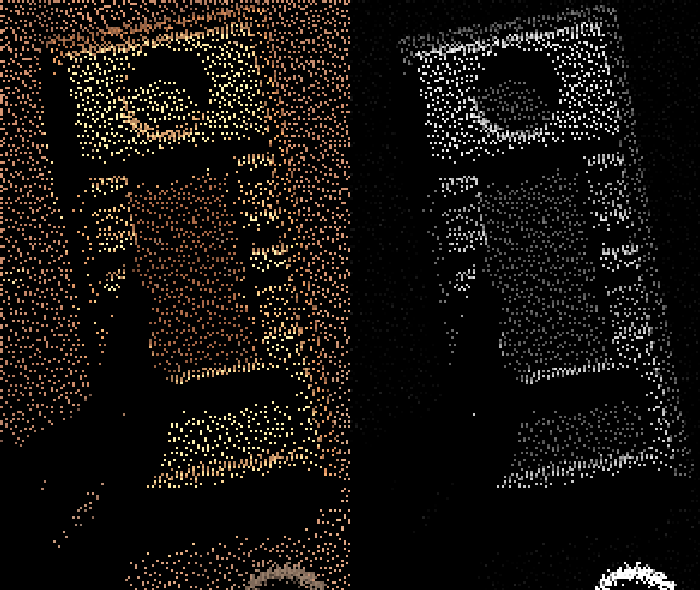

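View pics/t_scene.png

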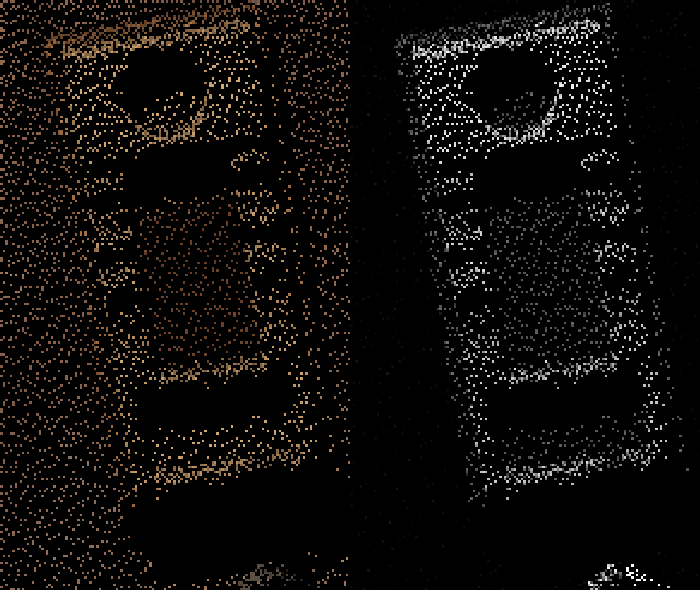

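Run:
```python
from h import *
for c in ["side","scene","wrist"]:
    f=np.load(c+"1.npz"); P=cloud(f["d"],f["K"],f["T"]);im=f["im"];d=f["d"]
    for nm,(x,y) in dict(gauge=(.665,.18),bar=(.614,.337)).items():
        m=(d>0)&(np.hypot(P[...,0]-x,P[...,1]-y)<.04)
        p=P[m]
        for a,b in [(.009,.018),(.018,.032),(.032,.06),(.06,.09),(.09,.12),(.12,.146),(.146,.17)]:
            q=p[(p[:,2]>a)&(p[:,2]<b)]
            if len(q)>3: print(c,nm,a,len(q),q.min(0)[:2],q.max(0)[:2],np.median(q,0))
    # tape
    m=(d>0)&(np.hypot(P[...,0]-.67,P[...,1]-.077)<.06)&(P[...,2]>.055)&(P[...,2]<.07)
    q=P[m][:,:2].astype(np.float32); print(c,"tape top",len(q),cv2.minAreaRect(q), P[m][:,2].mean())
im=cv2.imread("pics/wrist1.png"); a=cv2.resize(im[0:200,380:560],None,fx=3,fy=3)
im=cv2.imread("pics/side1.png"); b=cv2.resize(im[225:375,190:390],(800,600))
cv2.imwrite("pics/g1.png",b)
```

```text
side gauge 0.009 138 [0.6455 0.1587] [0.6863 0.1999] [0.6642 0.1876 0.014 ]
side gauge 0.018 73 [0.6559 0.1676] [0.6864 0.1903] [0.6709 0.184  0.0269]
side gauge 0.032 24 [0.6603 0.1801] [0.6699 0.1849] [0.6654 0.1827 0.043 ]
side gauge 0.06 35 [0.6613 0.1783] [0.6706 0.185 ] [0.6664 0.1829 0.0764]
side gauge 0.09 31 [0.6608 0.1796] [0.6702 0.1858] [0.666  0.1825 0.1029]
side gauge 0.12 30 [0.6621 0.1783] [0.6705 0.1849] [0.6667 0.1831 0.1331]
side gauge 0.146 20 [0.6613 0.1751] [0.6705 0.1849] [0.6654 0.1808 0.1504]
side bar 0.009 20 [0.6005 0.3316] [0.6352 0.351 ] [0.6229 0.3465 0.0137]
side bar 0.018 63 [0.5964 0.3211] [0.6354 0.3515] [0.6221 0.3462 0.0251]
side bar 0.032 184 [0.5985 0.3144] [0.6339 0.3504] [0.6192 0.3409 0.0445]
side bar 0.06 65 [0.6066 0.3241] [0.6257 0.3404] [0.6188 0.3347 0.0693]
side bar 0.09 32 [0.6114 0.3301] [0.6208 0.3368] [0.6174 0.3352 0.1056]
side bar 0.12 26 [0.6122 0.3316] [0.6201 0.3371] [0.6171 0.3354 0.1326]
side bar 0.146 35 [0.6114 0.3277] [0.6208 0.3376] [0.6163 0.3338 0.1567]
side tape top 249 ((0.6758323311805725, 0.0645441859960556), (0.0527
[... 1091 characters left out ...]
3384] [0.6133 0.3348 0.1541]
scene tape top 125 ((0.673291802406311, 0.0667262002825737), (0.0512528195977211, 0.037006307393312454), 66.76095581054688) 0.05853885516906315
wrist gauge 0.009 849 [0.6437 0.1582] [0.6852 0.1996] [0.6581 0.174  0.0131]
wrist gauge 0.018 396 [0.654  0.1687] [0.6863 0.1886] [0.6619 0.1774 0.027 ]
wrist gauge 0.032 192 [0.6592 0.174 ] [0.6682 0.1838] [0.6613 0.1767 0.0479]
wrist gauge 0.06 228 [0.6593 0.174 ] [0.6677 0.183 ] [0.6612 0.1761 0.0738]
wrist gauge 0.09 14 [0.6618 0.1742] [0.6673 0.1756] [0.6632 0.1748 0.0909]
wrist tape top 1533 ((0.673460066318512, 0.06191711872816086), (0.04808748885989189, 0.03688887134194374), 72.54362487792969) 0.05870286273079015
```

View pics/g1.png

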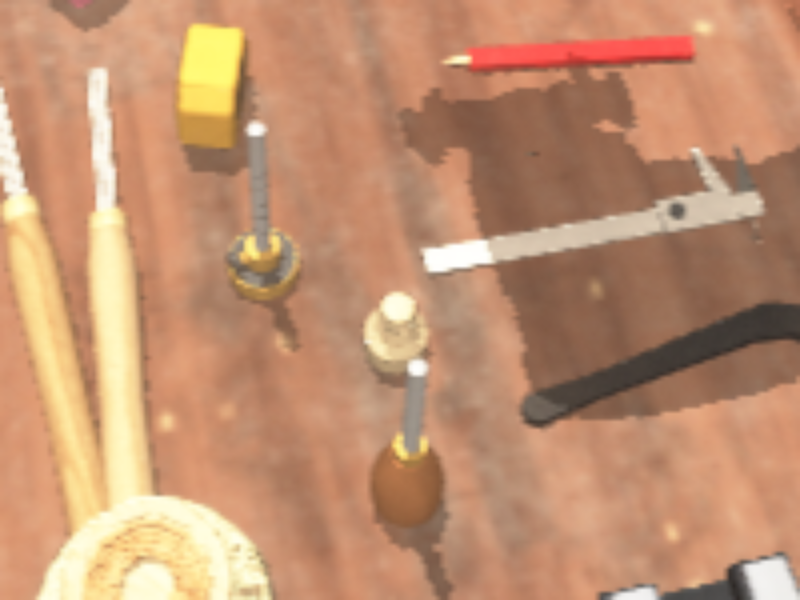

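Gauge (brass disc) is at side px (255,290) and bar (wooden handle) at (292,340), so the gauge is the one at (0.6645, 0.1795). I'll move above it.

```bash
python3 -m handwheel '[{"x":0.9,"y":0.82},{"x":0.9,"y":0.82},{"x":0.9,"y":0.82},{"x":0.9,"y":0.82},{"x":0.9,"y":0.82},{"x":0.9,"y":0.82},{"x":0.9,"y":0.82},{"x":0.9,"y":0.82},{"x":0,"y":0},{"x":0}]'
python3 - <<'E'
from h import *
o=ctrl.get_obs(); print(o["t"],o["tool_pos"],o["tcp_rot"],o["joints"])
im,d,K,T,P=snap("wrist","w2")
m=(d>0)&(np.hypot(P[...,0]-.6645,P[...,1]-.1795)<.04)
p=P[m]
for a,b in [(.009,.018),(.018,.032),(.032,.06),(.06,.09),(.09,.12),(.12,.146),(.146,.17)]:
    q=p[(p[:,2]>a)&(p[:,2]<b)]
    if len(q)>3: print(a,len(q),q.min(0)[:2],q.max(0)[:2],np.median(q,0))
E
```

```text
1.8 [ 0.5    -0.      0.2313] [[ 0.  1.  0.]
 [ 1. -0. -0.]
 [-0.  0. -1.]] [ 0.      0.2129 -0.0344  1.3235 -0.      1.5708]
0.009 856 [0.6438 0.1584] [0.6852 0.1992] [0.658  0.1739 0.0131]
0.018 395 [0.6543 0.1687] [0.6857 0.1889] [0.662  0.1773 0.027 ]
0.032 191 [0.6596 0.1739] [0.6679 0.1842] [0.6612 0.1768 0.0472]
0.06 233 [0.6593 0.1741] [0.6683 0.1831] [0.6615 0.176  0.0741]
0.09 8 [0.6622 0.1744] [0.6669 0.1752] [0.6648 0.1747 0.0915]schema error: expected keys x, y, z, wx, wy, wz, jaw
```

View pics/w2.png

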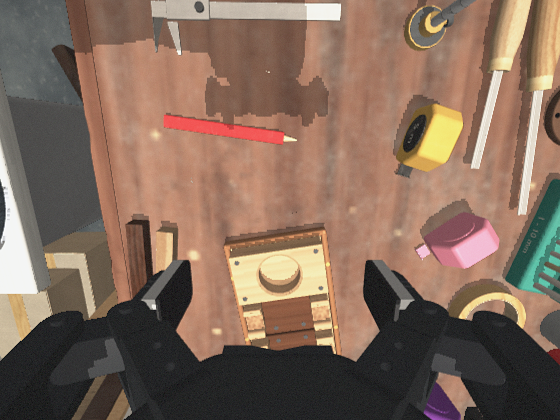

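The view is unchanged because the call was refused: every row needs all seven keys.

```bash
python3 -m handwheel '[{"x":0.9,"y":0.82,"z":0,"wx":0,"wy":0,"wz":0,"jaw":-1},{"x":0.9,"y":0.82,"z":0,"wx":0,"wy":0,"wz":0,"jaw":-1},{"x":0.9,"y":0.82,"z":0,"wx":0,"wy":0,"wz":0,"jaw":-1},{"x":0.9,"y":0.82,"z":0,"wx":0,"wy":0,"wz":0,"jaw":-1},{"x":0.9,"y":0.82,"z":0,"wx":0,"wy":0,"wz":0,"jaw":-1},{"x":0.9,"y":0.82,"z":0,"wx":0,"wy":0,"wz":0,"jaw":-1},{"x":0.9,"y":0.82,"z":0,"wx":0,"wy":0,"wz":0,"jaw":-1},{"x":0.9,"y":0.82,"z":0,"wx":0,"wy":0,"wz":0,"jaw":-1},{"x":0,"y":0,"z":0,"wx":0,"wy":0,"wz":0,"jaw":-1},{"x":0,"y":0,"z":0,"wx":0,"wy":0,"wz":0,"jaw":-1}]'
cat > g.py <<'E'
from h import *
o=ctrl.get_obs(); print(o["t"],o["tool_pos"],o["tcp_rot"],o["joints"])
E
python3 g.py
```

```text
t: 2.85
tool_pos: [0.664, 0.1803, 0.2304]
tcp_rot: [[-0.001, 1.0, -0.001], [1.0, 0.001, -0.0], [-0.0, -0.001, -1.0]]
ft_force: [-0.4, -0.6, -1.1]
finger_gap: 0.999
2.85 [0.664  0.1803 0.2304] [[-0.0007  1.     -0.0009]
 [ 1.      0.0007 -0.0004]
 [-0.0004 -0.001  -1.    ]] [ 0.2652  0.6492  0.6208  1.5434 -0.0001  1.8353]
```

```bash
python3 -m handwheel '[{"x":0,"y":0,"z":0.8,"wx":0,"wy":0,"wz":0,"jaw":-1},{"x":-0.03,"y":0.02,"z":0.8,"wx":0,"wy":0,"wz":0,"jaw":-1},{"x":0,"y":0,"z":0.8,"wx":0,"wy":0,"wz":0,"jaw":-1},{"x":0,"y":0,"z":0.8,"wx":0,"wy":0,"wz":0,"jaw":-1},{"x":0,"y":0,"z":0.8,"wx":0,"wy":0,"wz":0,"jaw":-1},{"x":0,"y":0,"z":0.8,"wx":0,"wy":0,"wz":0,"jaw":-1},{"x":0,"y":0,"z":0.8,"wx":0,"wy":0,"wz":0,"jaw":-1},{"x":0,"y":0,"z":0,"wx":0,"wy":0,"wz":0,"jaw":-1},{"x":0,"y":0,"z":0,"wx":0,"wy":0,"wz":0,"jaw":-1}]'
python3 - <<'E'
from h import *
snap("side","s3");im,d,K,T,P=snap("wrist","w3")
E
python3 -c "
import cv2;import numpy as np
a=cv2.imread('pics/s3.png')[200:330,180:350];b=cv2.imread('pics/w3.png')
cv2.imwrite('pics/c3.png',np.hstack([cv2.resize(a,(392,300)),cv2.resize(b,(400,300))]))"
```

```text
t: 3.75
tool_pos: [0.6642, 0.1787, 0.0923]
tcp_rot: [[0.001, 1.0, 0.0], [1.0, -0.001, -0.0], [-0.0, 0.0, -1.0]]
ft_force: [0.1, 0.6, 0.7]
finger_gap: 0.999
```

View pics/c3.png

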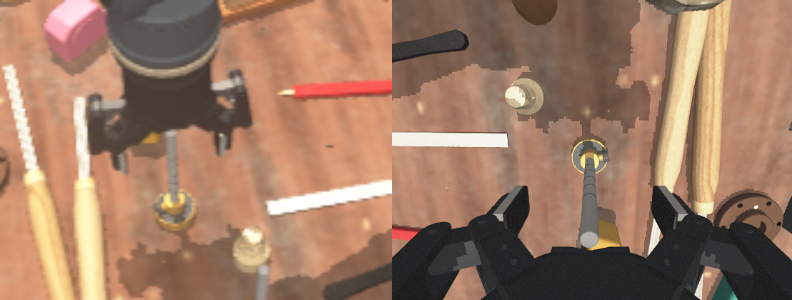

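The rod runs up between the open fingers (right half, about (590,200)), so I close.

```bash
python3 -m handwheel '[{"x":0,"y":0,"z":0,"wx":0,"wy":0,"wz":0,"jaw":1},{"x":0,"y":0,"z":0,"wx":0,"wy":0,"wz":0,"jaw":1},{"x":0,"y":0,"z":0,"wx":0,"wy":0,"wz":0,"jaw":1},{"x":0,"y":0,"z":0,"wx":0,"wy":0,"wz":0,"jaw":1},{"x":0,"y":0,"z":0,"wx":0,"wy":0,"wz":0,"jaw":1},{"x":0,"y":0,"z":0,"wx":0,"wy":0,"wz":0,"jaw":1},{"x":0,"y":0,"z":0,"wx":0,"wy":0,"wz":0,"jaw":1}]'; python3 -m handwheel '[{"x":0,"y":0,"z":-0.4,"wx":0,"wy":0,"wz":0,"jaw":1},{"x":0,"y":0,"z":-0.8,"wx":0,"wy":0,"wz":0,"jaw":1},{"x":0,"y":0,"z":-0.8,"wx":0,"wy":0,"wz":0,"jaw":1},{"x":0,"y":0,"z":-0.8,"wx":0,"wy":0,"wz":0,"jaw":1},{"x":0,"y":0,"z":-0.8,"wx":0,"wy":0,"wz":0,"jaw":1},{"x":0,"y":0,"z":0,"wx":0,"wy":0,"wz":0,"jaw":1}]'
```

```text
t: 4.55
tool_pos: [0.6645, 0.1793, 0.0914]
tcp_rot: [[-0.0, 1.0, 0.0], [1.0, 0.0, 0.0], [0.0, 0.0, -1.0]]
ft_force: [-1.0, 0.3, 3.7]
finger_gap: 0.1
t: 5.15
tool_pos: [0.6657, 0.1795, 0.1844]
tcp_rot: [[0.0, 1.0, 0.004], [1.0, -0.0, 0.001], [0.001, 0.004, -1.0]]
ft_force: [0.1, -0.4, -3.1]
finger_gap: 0.097
```

```bash
python3 -m handwheel '[{"x":-0.9,"y":-0.6,"z":0,"wx":0,"wy":0,"wz":0,"jaw":1},{"x":-0.9,"y":-0.6,"z":0,"wx":0,"wy":0,"wz":0,"jaw":1},{"x":-0.9,"y":-0.6,"z":0,"wx":0,"wy":0,"wz":0,"jaw":1},{"x":-0.9,"y":-0.6,"z":0,"wx":0,"wy":0,"wz":0,"jaw":1},{"x":-0.9,"y":-0.6,"z":0,"wx":0,"wy":0,"wz":0,"jaw":1},{"x":-0.9,"y":-0.6,"z":0,"wx":0,"wy":0,"wz":0,"jaw":1},{"x":-0.9,"y":-0.6,"z":0,"wx":0,"wy":0,"wz":0,"jaw":1},{"x":-0.9,"y":-0.6,"z":0,"wx":0,"wy":0,"wz":0,"jaw":1},{"x":-0.9,"y":-0.6,"z":0,"wx":0,"wy":0,"wz":0,"jaw":1},{"x":-0.5,"y":-0.6,"z":0,"wx":0,"wy":0,"wz":0,"jaw":1},{"x":0,"y":0,"z":0,"wx":0,"wy":0,"wz":0,"jaw":1},{"x":0,"y":0,"z":0,"wx":0,"wy":0,"wz":0,"jaw":1}]'
python3 - <<'E'
from h import *
for c in ["side","scene","wrist"]:
    im,d,K,T,P=snap(c,c+"4"); np.savez(f"{c}4.npz",im=im,d=d,K=K,T=T)
a,b,c=[cv2.imread(f"pics/{n}4.png") for n in ["side","scene","wrist"]]
a=cv2.resize(a[100:230,220:360],None,fx=2.8,fy=2.8,interpolation=2)
b=cv2.resize(b[140:230,280:380],None,fx=4,fy=4,interpolation=2)
cv2.imwrite("pics/c4.png",np.hstack([a[:360],b[:360]]))
E
```

```text
t: 6.35
tool_pos: [0.5143, -0.0358, 0.1809]
tcp_rot: [[0.001, 1.0, -0.0], [1.0, -0.001, 0.0], [0.0, -0.0, -1.0]]
ft_force: [0.8, 0.2, -3.2]
finger_gap: 0.096
```

View pics/c4.png

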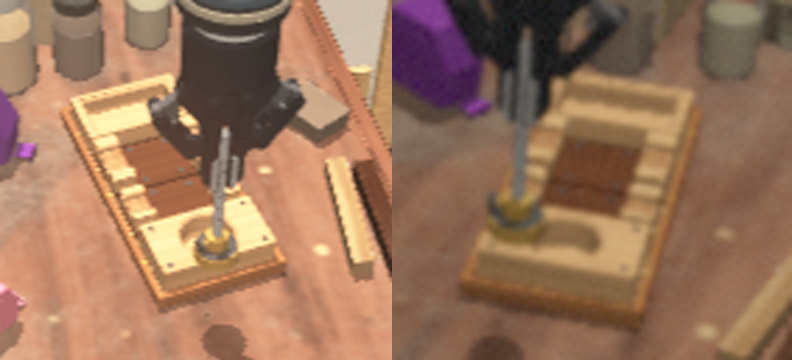

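View pics/wrist4.png

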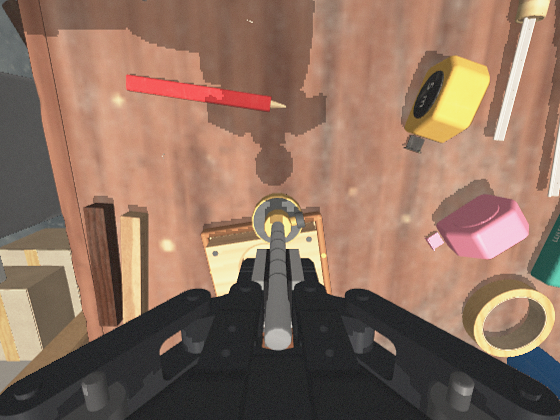

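```bash
cat > tray.py <<'E'
from h import *
from scipy.optimize import minimize
def load(f):
    f=np.load(f+".npz"); return f["im"],cloud(f["d"],f["K"],f["T"]),f["d"]
pts={}
for n in ["wrist1","side1","side4","scene1","scene4"]:
    im,P,d=load(n)
    m=(d>0)&(P[...,2]>.0385)&(P[...,2]<.0425)&(np.abs(P[...,0]-.503)<.09)&(np.abs(P[...,1]+.105)<.07)
    q=P[m]; c=im[m].astype(int)
    k=(c[:,0]-c[:,2]>30)  # wood
    q=q[k]; pts[n]=q
    r=cv2.minAreaRect(q[:,:2].astype(np.float32))
    # socket rim: inner hole : floor points
    m2=(d>0)&(P[...,2]>.012)&(P[...,2]<.022)&(np.hypot(P[...,0]-.503,P[...,1]+.105)<.027)
    print(n,len(q),np.array(r[0]),np.array(r[1]),r[2],"floor",m2.sum(), np.median(P[m2],0) if m2.sum() else None)
    # hole fit: maximize: circle radius .030 centre such that no top points inside, near start
    f=lambda c:np.sum(np.clip(.029-np.hypot(q[:,0]-c[0],q[:,1]-c[1]),0,None))
    best=None
    g=[(f((x,y)),x,y) for x in np.arange(.48,.53,.001) for y in np.arange(-.13,-.08,.001)]
    mn=min(g)[0]; s=np.array([a[1:] for a in g if a[0]<=mn+1e-3]); print("  hole",s.mean(0),len(s),mn)
E
python3 tray.py
```

```text
wrist1 2869 [ 0.5028 -0.1077] [0.1181 0.0689] 9.232260704040527 floor 809 [ 0.5029 -0.1109  0.0156]
  hole [ 0.503 -0.107] 1 0.034798116631145445
side1 441 [ 0.5059 -0.116 ] [0.1202 0.0889] 9.164535522460938 floor 98 [ 0.5008 -0.1153  0.0171]
  hole [ 0.5045 -0.107 ] 2 0.02367722154752838
side4 382 [ 0.506  -0.1143] [0.1187 0.0874] 11.207189559936523 floor 15 [ 0.5176 -0.1199  0.017 ]
  hole [ 0.504 -0.105] 3 0.009304207919875095
scene1 253 [ 0.5037 -0.113 ] [0.1183 0.0874] 9.658770561218262 floor 45 [ 0.5083 -0.1201  0.0157]
  hole [ 0.5013 -0.1047] 3 0.008413855923325404
scene4 166 [ 0.5033 -0.1085] [0.1173 0.0824] 10.141547203063965 floor 45 [ 0.5081 -0.1199  0.0161]
  hole [ 0.5017 -0.1057] 3 0.003900257472940885
```

```bash
python3 -m handwheel '[{"x":-0.7,"y":-0.11,"z":0,"wx":0,"wy":0,"wz":0,"jaw":1},{"x":-0.7,"y":-0.11,"z":0,"wx":0,"wy":0,"wz":0,"jaw":1},{"x":-0.7,"y":-0.11,"z":0,"wx":0,"wy":0,"wz":0,"jaw":1},{"x":-0.7,"y":-0.11,"z":0,"wx":0,"wy":0,"wz":0,"jaw":1},{"x":0,"y":0,"z":0,"wx":0,"wy":0,"wz":0,"jaw":1},{"x":0,"y":0,"z":0.5,"wx":0,"wy":0,"wz":0,"jaw":1},{"x":0,"y":0,"z":0.6,"wx":0,"wy":0,"wz":0,"jaw":1},{"x":0,"y":0,"z":0,"wx":0,"wy":0,"wz":0,"jaw":1}]'
python3 - <<'E'
from h import *
for c in ["side","scene"]:
    im,d,K,T,P=snap(c,c+"5"); np.savez(f"{c}5.npz",im=im,d=d,K=K,T=T)
    m=(d>0)&(np.hypot(P[...,0]-.503,P[...,1]+.107)<.03)&(P[...,2]>.055)&(P[...,2]<.085)
    q=P[m]; print(c,len(q),q.min(0),q.max(0),np.median(q,0))
a,b=[cv2.imread(f"pics/{n}5.png") for n in ["side","scene"]]
a=cv2.resize(a[100:230,220:360],None,fx=2.8,fy=2.8,interpolation=2)
b=cv2.resize(b[140:230,280:380],None,fx=4,fy=4,interpolation=2)
cv2.imwrite("pics/c5.png",np.hstack([a[:360],b[:360]]))
E
```

```text
t: 7.3
tool_pos: [0.5028, -0.1048, 0.1521]
tcp_rot: [[-0.001, 1.0, -0.003], [1.0, 0.001, 0.001], [0.001, -0.003, -1.0]]
ft_force: [-0.4, -1.0, -2.2]
finger_gap: 0.098
side 140 [ 0.4844 -0.1221  0.0602] [ 0.5255 -0.0806  0.0848] [ 0.5079 -0.0943  0.0747]
scene 124 [ 0.4829 -0.123   0.0618] [ 0.5229 -0.0805  0.0849] [ 0.4994 -0.0934  0.0737]
```

View pics/c5.png

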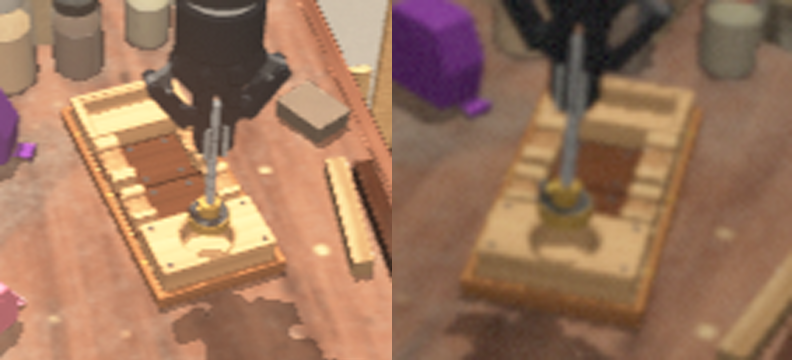

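Disc centre measured near (0.504,-0.102) versus socket (0.503,-0.1065), so I shift 4 mm toward -y and lower.

```bash
python3 -m handwheel '[{"x":-0.15,"y":-0.03,"z":0,"wx":0,"wy":0,"wz":0,"jaw":1},{"x":0,"y":0,"z":0.4,"wx":0,"wy":0,"wz":0,"jaw":1},{"x":0,"y":0,"z":0.5,"wx":0,"wy":0,"wz":0,"jaw":1},{"x":0,"y":0,"z":0.5,"wx":0,"wy":0,"wz":0,"jaw":1},{"x":0,"y":0,"z":0.2,"wx":0,"wy":0,"wz":0,"jaw":1},{"x":0,"y":0,"z":0,"wx":0,"wy":0,"wz":0,"jaw":1}]'; python3 -m handwheel '[{"x":0,"y":0,"z":0.1,"wx":0,"wy":0,"wz":0,"jaw":1},{"x":0,"y":0,"z":0,"wx":0,"wy":0,"wz":0,"jaw":1}]';  python3 -m handwheel '[{"x":0,"y":0,"z":0.08,"wx":0,"wy":0,"wz":0,"jaw":1},{"x":0,"y":0,"z":0,"wx":0,"wy":0,"wz":0,"jaw":1}]'
```

```text
t: 8.0
tool_pos: [0.5023, -0.1094, 0.1132]
tcp_rot: [[0.0, 1.0, -0.001], [1.0, -0.0, 0.0], [0.0, -0.001, -1.0]]
ft_force: [0.5, -0.7, -3.4]
finger_gap: 0.102
t: 8.2
tool_pos: [0.503, -0.1095, 0.1115]
tcp_rot: [[0.0, 1.0, 0.001], [1.0, -0.0, -0.0], [-0.0, 0.001, -1.0]]
ft_force: [-0.6, -0.4, -2.9]
finger_gap: 0.095
t: 8.4
tool_pos: [0.5028, -0.1095, 0.1093]
tcp_rot: [[0.0, 1.0, 0.0], [1.0, -0.0, 0.0], [0.0, 0.0, -1.0]]
ft_force: [-0.0, -0.4, -3.0]
finger_gap: 0.097
```

```bash
python3 -m handwheel '[{"x":0,"y":0,"z":0.06,"wx":0,"wy":0,"wz":0,"jaw":1},{"x":0,"y":0,"z":0,"wx":0,"wy":0,"wz":0,"jaw":1}]';  python3 -m handwheel '[{"x":0,"y":0,"z":0.04,"wx":0,"wy":0,"wz":0,"jaw":1},{"x":0,"y":0,"z":0,"wx":0,"wy":0,"wz":0,"jaw":1}]'
```

```text
t: 8.6
tool_pos: [0.5027, -0.1095, 0.1077]
tcp_rot: [[-0.0, 1.0, -0.0], [1.0, 0.0, 0.0], [0.0, -0.0, -1.0]]
ft_force: [-0.6, -0.4, -3.0]
finger_gap: 0.098
t: 8.8
tool_pos: [0.503, -0.1096, 0.1074]
tcp_rot: [[-0.0, 1.0, 0.001], [1.0, 0.0, -0.0], [-0.0, 0.001, -1.0]]
ft_force: [-1.6, 0.5, 5.5]
finger_gap: 0.098
```

Contact felt (+8 N) at TCP 0.107, which is the expected height. I'll release and rise.

```bash
python3 -m handwheel '[{"x":0,"y":0,"z":0,"wx":0,"wy":0,"wz":0,"jaw":0.5},{"x":0,"y":0,"z":0,"wx":0,"wy":0,"wz":0,"jaw":0},{"x":0,"y":0,"z":0,"wx":0,"wy":0,"wz":0,"jaw":-0.5},{"x":0,"y":0,"z":0,"wx":0,"wy":0,"wz":0,"jaw":-1},{"x":0,"y":0,"z":0,"wx":0,"wy":0,"wz":0,"jaw":-1}]'; python3 -m handwheel '[{"x":0,"y":0,"z":-0.6,"wx":0,"wy":0,"wz":0,"jaw":-1},{"x":0,"y":0,"z":-0.9,"wx":0,"wy":0,"wz":0,"jaw":-1},{"x":0,"y":0,"z":-0.9,"wx":0,"wy":0,"wz":0,"jaw":-1},{"x":0,"y":0,"z":-0.9,"wx":0,"wy":0,"wz":0,"jaw":-1},{"x":0,"y":0,"z":-0.5,"wx":0,"wy":0,"wz":0,"jaw":-1},{"x":0,"y":0,"z":0,"wx":0,"wy":0,"wz":0,"jaw":-1}]'
python3 - <<'E'
from h import *
for c in ["side","scene","wrist"]:
    im,d,K,T,P=snap(c,c+"6"); np.savez(f"{c}6.npz",im=im,d=d,K=K,T=T)
    for a,b in [(.025,.034),(.06,.1),(.1,.15),(.15,.17)]:
        m=(d>0)&(np.hypot(P[...,0]-.503,P[...,1]+.107)<.026)&(P[...,2]>a)&(P[...,2]<b)
        q=P[m]
        if len(q)>3:print(c,a,len(q),q.min(0),q.max(0),np.median(q,0))
    m=(d>0)&(np.hypot(P[...,0]-.67,P[...,1]-.07)<.06)&(P[...,2]>.055)&(P[...,2]<.07)
    q=P[m][:,:2].astype(np.float32); print(c,"tape top",len(q),cv2.minAreaRect(q))
a,b=[cv2.imread(f"pics/{n}6.png") for n in ["side","wrist"]]
a=cv2.resize(a[100:230,220:360],None,fx=2.8,fy=2.8,interpolation=2)
b=cv2.resize(b,(480,360))
cv2.imwrite("pics/c6.png",np.hstack([a[:360,:320],b[:360]]))
E
```

```text
t: 9.3
tool_pos: [0.5027, -0.1095, 0.1068]
tcp_rot: [[-0.0, 1.0, -0.0], [1.0, 0.0, 0.0], [0.0, -0.0, -1.0]]
ft_force: [-0.1, 0.6, -0.5]
finger_gap: 0.911
t: 9.9
tool_pos: [0.5036, -0.1097, 0.2033]
tcp_rot: [[-0.0, 1.0, 0.003], [1.0, 0.0, -0.001], [-0.001, 0.003, -1.0]]
ft_force: [0.4, -0.5, -0.3]
finger_gap: 0.999
side 0.025 72 [ 0.4776 -0.1292  0.0254] [ 0.526  -0.0895  0.0337] [ 0.5023 -0.1018  0.0298]
side 0.06 39 [ 0.5006 -0.1104  0.0605] [ 0.5101 -0.1022  0.0995] [ 0.5063 -0.1061  0.081 ]
side 0.1 49 [ 0.5012 -0.1114  0.1012] [ 0.5103 -0.1029  0.1474] [ 0.506  -0.1068  0.1258]
side 0.15 27 [ 0.5008 -0.113   0.1507] [ 0.5096 -0.1034  0.1685] [ 0.5056 -0.1065  0.1612]
side tape top 237 ((0.6751524209976196, 0.0649668276309967), (0.05025875195860863, 0.03649646043777466), 71.06009674072266)
scene 0.025 53 [ 0.4839 -0.1319  0.0255] [ 0.5208 -0.0913  0.0335] [ 0.4983 -0.1046  0.0287]
scene 0.06 40 [ 0.499  -0.1123  0.0619] [ 0.5082 -0.1014  0.1   ] [ 0.5021 -0.105   0.081 ]
scene 0.1 48 [ 0.4974 -0.1134  0.1028] [ 0.5093 -0.1019  0.1498] [ 0.5023 -0.1053  0.1256]
scene 0.15 21 [ 0.4988 -0.1121  0.1508] [ 0.5085 -0.101   0.1662] [ 0.5029 -0.1066  0.159 ]
scene tape top 130 ((0.6711503863334656, 0.06360699236392975), (0.04875669628381729, 0.03398432210087776), 70.77729797363281)
wrist 0.025 605 [ 0.4839 -0.1281  0.025 ] [ 0.5231 -0.0887  0.0335] [ 0.4997 -0.1022  0.029 ]
wrist 0.06 104 [ 0.499  -0.1097  0.0619] [ 0.5089 -0.104   0.099 ] [ 0.5039 -0.1052  0.0824]
wrist 0.1 222 [ 0.4988 -0.1102  0.1001] [ 0.5089 -0.1041  0.1498] [ 0.5038 -0.1051  0.1286]
wrist 0.15 259 [ 0.499  -0.1138  0.1501] [ 0.5085 -0.1041  0.1669] [ 0.5037 -0.1069  0.1648]
wrist tape top 1667 ((0.671369731426239, 0.055053792893886566), (0.03578389436006546, 0.03701569885015488), 73.20396423339844)
```

View pics/c6.png

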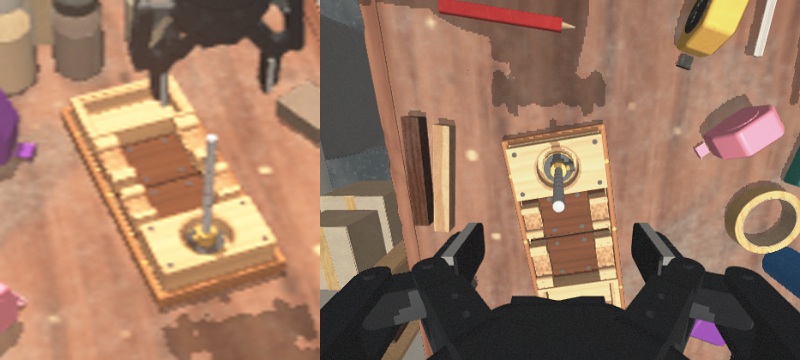

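Gauge stands upright with its top at 0.166 and axis at (0.504,-0.107), inside the socket. Next is the yellow tape; in the wrist crop the pink one is the look-alike at (745,135).

```bash
python3 -m handwheel '[{"x":0.86,"y":0.85,"z":0,"wx":0,"wy":0,"wz":0,"jaw":-1},{"x":0.86,"y":0.85,"z":0,"wx":0,"wy":0,"wz":0,"jaw":-1},{"x":0.86,"y":0.85,"z":0,"wx":0,"wy":0,"wz":0,"jaw":-1},{"x":0.86,"y":0.85,"z":0,"wx":0,"wy":0,"wz":0,"jaw":-1},{"x":0.86,"y":0.85,"z":0,"wx":0,"wy":0,"wz":0,"jaw":-1},{"x":0.86,"y":0.85,"z":0,"wx":0,"wy":0,"wz":0,"jaw":-1},{"x":0.86,"y":0.85,"z":0,"wx":0,"wy":0,"wz":0,"jaw":-1},{"x":0.86,"y":0.85,"z":0,"wx":0,"wy":0,"wz":6.3,"jaw":-1},{"x":0,"y":0,"z":0,"wx":0,"wy":0,"wz":6.3,"jaw":-1},{"x":0,"y":0,"z":0,"wx":0,"wy":0,"wz":6.3,"jaw":-1},{"x":0,"y":0,"z":0,"wx":0,"wy":0,"wz":0,"jaw":-1},{"x":0,"y":0,"z":0,"wx":0,"wy":0,"wz":0,"jaw":-1}]'
python3 - <<'E'
from h import *
im,d,K,T,P=snap("wrist","wrist7"); np.savez("wrist7.npz",im=im,d=d,K=K,T=T)
hsv=cv2.cvtColor(im,cv2.COLOR_RGB2HSV)
near=(d>0)&(np.hypot(P[...,0]-.67,P[...,1]-.07)<.07)
for a,b in [(.01,.025),(.025,.04),(.04,.055),(.055,.065),(.01,.065)]:
    m=near&(P[...,2]>a)&(P[...,2]<b)
    q=P[m][:,:2].astype(np.float32); print(a,len(q),cv2.minAreaRect(q) if len(q)>5 else "")
for n in ["side","scene"]:
    f=np.load(n+"1.npz");d=f["d"];P=cloud(d,f["K"],f["T"])
    near=(d>0)&(np.hypot(P[...,0]-.67,P[...,1]-.07)<.07)
    m=near&(P[...,2]>.012)&(P[...,2]<.065);q=P[m]
    e=np.array([np.cos(np.radians(71.5)),np.sin(np.radians(71.5))]); s=q[:,:2]@e
    print(n,"along",s.min(),s.max(),"across",(q[:,:2]@[e[1],-e[0]]).min(),(q[:,:2]@[e[1],-e[0]]).max(),"hook pts",q[s<s.min()+.006])
E
```

```text
t: 11.25
tool_pos: [0.6724, 0.0624, 0.201]
tcp_rot: [[0.321, 0.947, -0.001], [0.947, -0.321, -0.0], [-0.0, -0.001, -1.0]]
ft_force: [-0.2, -0.3, 0.3]
finger_gap: 1.0
0.01 25 ((0.6823673844337463, 0.0930013507604599), (0.0009807087481021881, 0.029102060943841934), 76.24105072021484)
0.025 55 ((0.6749849915504456, 0.06135687977075577), (0.0676620751619339, 0.033853694796562195), 72.27898406982422)
0.04 502 ((0.6735579967498779, 0.06389555335044861), (0.06413664668798447, 0.03691738471388817), 72.31756591796875)
0.055 1543 ((0.6733987331390381, 0.06255965679883957), (0.048360712826251984, 0.03489990904927254), 72.05435180664062)
0.01 2125 ((0.6732760667800903, 0.06202086806297302), (0.06788667291402817, 0.03751368075609207), 72.27898406982422)
side along 0.24932579698258225 0.3081813021763931 across 0.6012451358767458 0.638742572209734 hook pts [[0.6826 0.0373 0.0595]
 [0.6803 0.0383 0.0603]
 [0.6779 0.0397 0.0614]
 [0.6753 0.0377 0.058 ]
 [0.673  0.0387 0.0587]
 [0.6705 0.0386 0.0579]
 [0.6854 0.0381 0.0572]
 [0.6807 0.0402 0.0587]
 [0.6783 0.0417 0.0601]
 [0.6736 0.0433 0.0609]
 [0.6688 0.0445 0.0611]
 [0.6663 0.044  0.0597]
 [0.664  0.045  0.0605]
 [0.6615 0.0448 0.0595]
 [0.659  0.0437 0.0574]
 [0.6565 0.0435 0.0563]
 [0.6542 0.0454 0.0582]
 [0.6619 0.0462 0.0572]
 [0.6596 0.0475 0.0584]
 [0.6524 0.0495 0.059 ]]
scene along 0.23867165949252855 0.3079203788506289 across 0.5963162818857237 0.6380908161978712 hook pts [[0.6491 0.0403 0.04  ]
 [0.6503 0.0383 0.0346]
 [0.6491 0.0345 0.0323]
 [0.6476 0.0373 0.0311]
 [0.6499 0.0393 0.028 ]
 [0.6477 0.0373 0.0275]
 [0.6491 0.0348 0.0216]
 [0.65   0.0394 0.0208]
 [0.6488 0.0356 0.0185]
 [0.6496 0.0402 0.0178]
 [0.6478 0.0375 0.0165]]
```

View pics/wrist7.png

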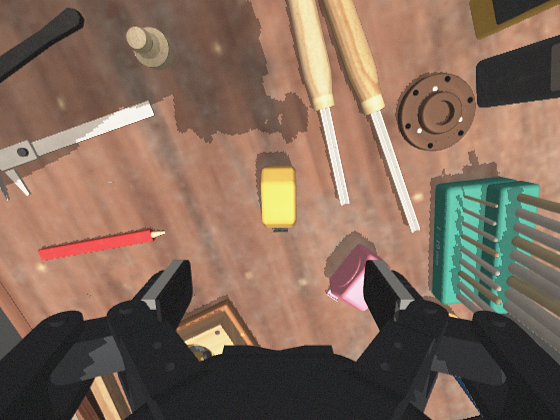

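```bash
python3 - <<'E'
from h import *
f=np.load("wrist7.npz");d=f["d"];P=cloud(d,f["K"],f["T"])
a=np.radians(-17.7);u=np.array([np.cos(a),np.sin(a)]);v=np.array([-u[1],u[0]])
q=P[d>0]; r=q[:,:2]-[.6735,.062]; s=r@u;t=r@v
for lo,hi in [(.022,.07),(-.07,-.022)]:
    m=(s>lo)&(s<hi)&(abs(t)<.025); print(m.sum(),q[m][:,2].max())
E
python3 -m handwheel '[{"x":0,"y":0.04,"z":0.8,"wx":0,"wy":0,"wz":-1,"jaw":-1},{"x":0,"y":0,"z":0.8,"wx":0,"wy":0,"wz":0,"jaw":-1},{"x":0,"y":0,"z":0.8,"wx":0,"wy":0,"wz":0,"jaw":-1},{"x":0,"y":0,"z":0.8,"wx":0,"wy":0,"wz":0,"jaw":-1},{"x":0,"y":0,"z":0.8,"wx":0,"wy":0,"wz":0,"jaw":-1},{"x":0,"y":0,"z":0.3,"wx":0,"wy":0,"wz":0,"jaw":-1},{"x":0,"y":0,"z":0,"wx":0,"wy":0,"wz":0,"jaw":-1}]'
```

```text
19513 0.30079676562791213
19184 0.30163599997584567
t: 12.0
tool_pos: [0.673, 0.062, 0.0935]
tcp_rot: [[0.306, 0.952, -0.002], [0.952, -0.306, -0.0], [-0.001, -0.002, -1.0]]
ft_force: [-0.5, -0.2, 0.7]
finger_gap: 1.002
```

```bash
python3 - <<'E'
from h import *
a=np.radians(-17.7);u=np.array([np.cos(a),np.sin(a)]);v=np.array([-u[1],u[0]])
for n in ["wrist7","side1","scene1"]:
    f=np.load(n+".npz");d=f["d"];P=cloud(d,f["K"],f["T"])
    q=P[(d>0)&(P[...,2]<.1)]; r=q[:,:2]-[.6735,.062]; s=r@u;t=r@v
    for lo,hi in [(.022,.07),(-.07,-.022)]:
        m=(s>lo)&(s<hi)&(abs(t)<.025); print(n,m.sum(),q[m][:,2].max())
E
python3 -m handwheel '[{"x":0,"y":0,"z":0.7,"wx":0,"wy":0,"wz":0,"jaw":-1},{"x":0,"y":0,"z":0.7,"wx":0,"wy":0,"wz":0,"jaw":-1},{"x":0,"y":0,"z":0.7,"wx":0,"wy":0,"wz":0,"jaw":-1},{"x":0,"y":0,"z":0.5,"wx":0,"wy":0,"wz":0,"jaw":-1},{"x":0,"y":0,"z":0,"wx":0,"wy":0,"wz":0,"jaw":-1}]'
```

```text
wrist7 1666 0.016814287848890996
wrist7 1601 0.0019029975128144194
side1 284 0.01905433947452262
side1 284 0.005858403263308665
scene1 61 0.017633621555760315
scene1 190 0.04503997284497563
t: 12.5
tool_pos: [0.6731, 0.0621, 0.0284]
tcp_rot: [[0.307, 0.952, -0.002], [0.952, -0.307, -0.0], [-0.001, -0.001, -1.0]]
ft_force: [-0.5, -0.9, 0.0]
finger_gap: 1.0
```

```bash
python3 -m handwheel '[{"x":0,"y":0,"z":0,"wx":0,"wy":0,"wz":0,"jaw":0},{"x":0,"y":0,"z":0,"wx":0,"wy":0,"wz":0,"jaw":0.5},{"x":0,"y":0,"z":0,"wx":0,"wy":0,"wz":0,"jaw":1},{"x":0,"y":0,"z":0,"wx":0,"wy":0,"wz":0,"jaw":1},{"x":0,"y":0,"z":0,"wx":0,"wy":0,"wz":0,"jaw":1},{"x":0,"y":0,"z":0,"wx":0,"wy":0,"wz":0,"jaw":1}]';python3 -m handwheel '[{"x":0,"y":0,"z":-0.3,"wx":0,"wy":0,"wz":0,"jaw":1},{"x":0,"y":0,"z":-0.7,"wx":0,"wy":0,"wz":0,"jaw":1},{"x":0,"y":0,"z":-0.7,"wx":0,"wy":0,"wz":0,"jaw":1},{"x":0,"y":0,"z":-0.7,"wx":0,"wy":0,"wz":0,"jaw":1},{"x":0,"y":0,"z":-0.7,"wx":0,"wy":0,"wz":0,"jaw":1},{"x":0,"y":0,"z":-0.7,"wx":0,"wy":0,"wz":0,"jaw":1},{"x":0,"y":0,"z":0,"wx":0,"wy":0,"wz":0,"jaw":1}]'
```

```text
t: 13.1
tool_pos: [0.6743, 0.0622, 0.0304]
tcp_rot: [[0.307, 0.952, 0.002], [0.952, -0.307, 0.0], [0.001, 0.001, -1.0]]
ft_force: [-1.2, -0.7, 6.7]
finger_gap: 0.411
t: 13.8
tool_pos: [0.6749, 0.0623, 0.1271]
tcp_rot: [[0.307, 0.952, 0.004], [0.952, -0.307, 0.0], [0.001, 0.004, -1.0]]
ft_force: [0.4, -0.5, -2.9]
finger_gap: 0.412
```

```bash
cat > tray2.py <<'E'
from h import *
th=np.radians(9.3); ey=np.array([np.cos(th),np.sin(th)]); ex=np.array([ey[1],-ey[0]])
O=np.array([.503,-.1065])
for n in ["side6","scene6","side4","scene4","wrist6","side1","scene1"]:
    f=np.load(n+".npz");d=f["d"];im=f["im"].astype(int);P=cloud(d,f["K"],f["T"])
    m=(d>0)&(P[...,2]>.033)&(P[...,2]<.0395)&(im[...,0]-im[...,2]>25)
    q=P[m]; r=q[:,:2]-O; X=r@ex;Y=r@ey
    k=(X>.16)&(X<.26)&(abs(Y)<.075)
    X2,Y2=X[k],Y[k]
    if len(X2)<10: print(n,len(X2));continue
    r=cv2.minAreaRect(np.c_[X2,Y2].astype(np.float32))
    fl=(d>0)&(P[...,2]>.012)&(P[...,2]<.02); q=P[fl][:,:2]-O; fx,fy=q@ex,q@ey; kk=(abs(fx-.21)<.024)&(abs(fy)<.045)
    print(n,len(X2),"X",np.percentile(X2,[1,99]),"Y",np.percentile(Y2,[1,99]),r,"floor",kk.sum())
    h,_=np.histogram(X2[abs(Y2)<.04],np.arange(.16,.26,.004)); print("  ",h)
E
python3 tray2.py
```

```text
side6 263 X [0.1606 0.2479] Y [-0.0579  0.0606] ((0.20465035736560822, 0.0013546571135520935), (0.1192949190735817, 0.08929373323917389), 89.766845703125) floor 167
   [ 5  4  2  7 27 14  0  0  0  0  0  0  0  0  0  0  0  0  4 17 21  9  3  0]
scene6 171 X [0.1613 0.247 ] Y [-0.0588  0.0578] ((0.20434732735157013, -0.0007937885820865631), (0.11859569698572159, 0.08663486689329147), 89.31265258789062) floor 74
   [ 2  1  3  7 18  2  0  0  0  0  0  0  0  0  0  0  0  1  9 19 11  4  0  0]
side4 225 X [0.1611 0.2475] Y [-0.0562  0.0597] ((0.20537926256656647, 0.00193772092461586), (0.11752120405435562, 0.08924630284309387), 89.48381042480469) floor 132
   [ 3  3  0  3 14 10  1  0  0  0  0  0  0  0  0  0  0  0  5 20 28 10  1  0]
scene4 150 X [0.1602 0.2454] Y [-0.0587  0.0547] ((0.20269599556922913, -0.001399163156747818), (0.08611782640218735, 0.11573923379182816), 0.4121493101119995) floor 86
   [ 2  2  3 10 13  5  1  0  0  0  0  0  0  0  0  0  0  1  9  9 16  4  0  0]
wrist6 1103 X [0.1604 0.2235] Y [-0.0577  0.0583] ((0.19319497048854828, -0.00017631053924560547), (0.11801525205373764, 0.06700203567743301), 89.6427230834961) floor 829
   [ 35  24  31  17 199  86   0   0   0   0   0   0   0   0   0   0   0   0
   0   0   0   0   0   0]
side1 195 X [0.1616 0.2474] Y [-0.0473  0.0603] ((0.2046641856431961, 0.001199096441268921), (0.08871351927518845, 0.11838825047016144), 0.2534272074699402) floor 159
   [ 2  1  1  6 26  5  0  0  0  0  0  0  0  0  0  0  0  0  4 18 26 13  0  0]
scene1 145 X [0.1608 0.2462] Y [-0.059   0.0578] ((0.2043755054473877, -0.0003491342067718506), (0.08703526854515076, 0.11816786229610443), 0.32057973742485046) floor 77
   [ 3  1  2  5 14  5  0  0  0  0  0  0  0  0  0  0  0  0  2 14  7  2  0  0]
```

```bash
python3 -m handwheel '[{"x":-0.6,"y":0,"z":0,"wx":0,"wy":0,"wz":0,"jaw":1},{"x":-0.9,"y":0,"z":0,"wx":0,"wy":0,"wz":0,"jaw":1},{"x":-0.9,"y":0,"z":0,"wx":0,"wy":0,"wz":0,"jaw":1},{"x":-0.9,"y":0,"z":0,"wx":0,"wy":0,"wz":0,"jaw":1},{"x":-0.9,"y":0,"z":0,"wx":0,"wy":0,"wz":0,"jaw":1},{"x":-0.9,"y":0,"z":0,"wx":0,"wy":0,"wz":0,"jaw":1},{"x":-0.9,"y":0,"z":0,"wx":0,"wy":0,"wz":0,"jaw":1},{"x":-0.9,"y":0,"z":0,"wx":0,"wy":0,"wz":0,"jaw":1},{"x":-0.9,"y":0,"z":0,"wx":0,"wy":0,"wz":0,"jaw":1},{"x":-0.9,"y":0,"z":0,"wx":0,"wy":0,"wz":0,"jaw":1},{"x":-0.9,"y":0,"z":0,"wx":0,"wy":0,"wz":0,"jaw":1},{"x":-0.9,"y":0,"z":0,"wx":0,"wy":0,"wz":0,"jaw":1}]';python3 -m handwheel '[{"x":-0.9,"y":-0.1,"z":0,"wx":0,"wy":0,"wz":0,"jaw":1},{"x":-0.9,"y":-0.1,"z":0,"wx":0,"wy":0,"wz":0,"jaw":1},{"x":-0.9,"y":-0.1,"z":0,"wx":0,"wy":0,"wz":0,"jaw":1},{"x":-0.9,"y":-0.1,"z":0,"wx":0,"wy":0,"wz":0,"jaw":1},{"x":-0.9,"y":0,"z":0,"wx":0,"wy":0,"wz":0,"jaw":1},{"x":-0.5,"y":0,"z":0,"wx":0,"wy":0,"wz":0,"jaw":1},{"x":0,"y":0,"z":0,"wx":0,"wy":0,"wz":0,"jaw":1}]'
```

```text
t: 15.0
tool_pos: [0.5915, -0.1889, 0.1231]
tcp_rot: [[0.308, 0.951, -0.002], [0.951, -0.308, 0.0], [-0.0, -0.002, -1.0]]
ft_force: [0.7, -0.1, -2.4]
finger_gap: 0.407
t: 15.7
tool_pos: [0.5439, -0.3048, 0.1235]
tcp_rot: [[0.309, 0.951, -0.001], [0.951, -0.309, 0.0], [-0.0, -0.001, -1.0]]
ft_force: [-0.6, 1.0, -2.6]
finger_gap: 0.404
```

Now rotate by 63°.

```bash
python3 -m handwheel '[{"x":0,"y":0,"z":0,"wx":0,"wy":0,"wz":7.8,"jaw":1},{"x":0,"y":0,"z":0,"wx":0,"wy":0,"wz":7.8,"jaw":1},{"x":0,"y":0,"z":0,"wx":0,"wy":0,"wz":7.8,"jaw":1},{"x":0,"y":0,"z":0,"wx":0,"wy":0,"wz":7.8,"jaw":1},{"x":0,"y":0,"z":0,"wx":0,"wy":0,"wz":7.8,"jaw":1},{"x":0,"y":0,"z":0,"wx":0,"wy":0,"wz":7.8,"jaw":1},{"x":0,"y":0,"z":0,"wx":0,"wy":0,"wz":7.8,"jaw":1},{"x":0,"y":0,"z":0,"wx":0,"wy":0,"wz":7.8,"jaw":1},{"x":0,"y":0,"z":0,"wx":0,"wy":0,"wz":0,"jaw":1},{"x":0,"y":0,"z":0,"wx":0,"wy":0,"wz":0,"jaw":1}]'
python3 - <<'E'
from h import *
o=ctrl.get_obs();R=np.array(o["tcp_rot"]);p=np.array(o["tool_pos"])
print(o["joints"], np.degrees(np.arctan2(R[1,1],R[0,1])))
print("delta tool units",R.T@(np.array([.5435,-.3137,.0455])-p)/.025)
for c in ["side","scene","wrist"]:
    im,d,K,T,P=snap(c,c+"8"); np.savez(f"{c}8.npz",im=im,d=d,K=K,T=T)
    m=(d>0)&(np.hypot(P[...,0]-.54,P[...,1]+.31)<.06)&(P[...,2]>.085)&(P[...,2]<.165)&(im[...,0]>1.6*im[...,2].astype(float))&(im[...,1]>1.3*im[...,2].astype(float))
    q=P[m]; print(c,len(q),q[:,2].min(),q[:,2].max(),cv2.minAreaRect(q[:,:2].astype(np.float32)))
a,b=[cv2.imread(f"pics/{n}8.png") for n in ["side","wrist"]]
a=cv2.resize(a[60:220,190:360],(382,360),interpolation=2)
cv2.imwrite("pics/c8.png",np.hstack([a,cv2.resize(b,(418,360))]))
E
```

```text
t: 16.7
tool_pos: [0.5451, -0.303, 0.1241]
tcp_rot: [[0.985, 0.173, -0.0], [0.173, -0.985, 0.0], [-0.0, -0.0, -1.0]]
ft_force: [1.1, 0.0, -3.1]
finger_gap: 0.411
[-0.5073  0.5055  0.1123  1.178   0.0001  2.4603] -80.03348247521285
delta tool units [-0.1367  0.4132  3.1426]
side 310 0.09291817133487135 0.16204599914008166 ((0.539345383644104, -0.3014449179172516), (0.0817708969116211, 0.040573600679636), 11.580154418945312)
scene 275 0.09201163199963447 0.15981577981779937 ((0.53651362657547, -0.2971333861351013), (0.07970134913921356, 0.0486472025513649), 12.546965599060059)
wrist 10370 0.10010309772248724 0.1547113777643102 ((0.548892617225647, -0.2960856854915619), (0.05757613107562065, 0.050283607095479965), 9.90970516204834)
```

View pics/c8.png

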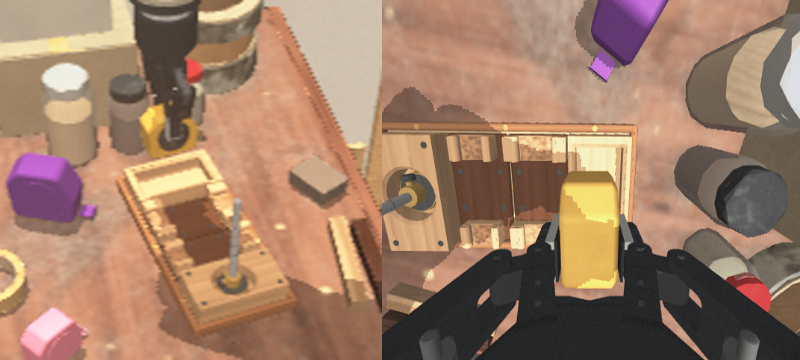

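Tape hangs straight over the pocket (wrist crop (590,220)). Next: align, lower, and look again before insertion.

```bash
python3 -m handwheel '[{"x":-0.14,"y":0.41,"z":0,"wx":0,"wy":0,"wz":0.6,"jaw":1},{"x":0,"y":0,"z":0,"wx":0,"wy":0,"wz":0,"jaw":1},{"x":0,"y":0,"z":0.5,"wx":0,"wy":0,"wz":0,"jaw":1},{"x":0,"y":0,"z":0.6,"wx":0,"wy":0,"wz":0,"jaw":1},{"x":0,"y":0,"z":0.6,"wx":0,"wy":0,"wz":0,"jaw":1},{"x":0,"y":0,"z":0.2,"wx":0,"wy":0,"wz":0,"jaw":1},{"x":0,"y":0,"z":0,"wx":0,"wy":0,"wz":0,"jaw":1},{"x":0,"y":0,"z":0,"wx":0,"wy":0,"wz":0,"jaw":1}]'
python3 - <<'E'
from h import *
o=ctrl.get_obs();R=np.array(o["tcp_rot"]);p=np.array(o["tool_pos"])
print(np.degrees(np.arctan2(R[1,1],R[0,1])))
print("delta tool units",R.T@(np.array([.5435,-.3137,.0465])-p)/.025)
for c in ["side","scene","wrist"]: im,d,K,T,P=snap(c,c+"9")
a,b,c=[cv2.imread(f"pics/{n}9.png") for n in ["side","wrist","scene"]]
a=cv2.resize(a[100:200,200:320],(320,267),interpolation=2);c=cv2.resize(c[120:200,280:380],(320,267),interpolation=2)
cv2.imwrite("pics/c9.png",np.hstack([np.vstack([a,c])[:480],cv2.resize(b[80:400],(480,480))]) if False else np.hstack([np.vstack([a,c]),cv2.resize(b,(480,534))]))
E
```

```text
t: 17.65
tool_pos: [0.5435, -0.3143, 0.0772]
tcp_rot: [[0.987, 0.158, 0.0], [0.158, -0.987, -0.0], [0.0, 0.0, -1.0]]
ft_force: [-0.4, 0.8, -1.7]
finger_gap: 0.409
-80.8979963338847
delta tool units [ 0.0032 -0.0237  1.2268]
```

View pics/c9.png

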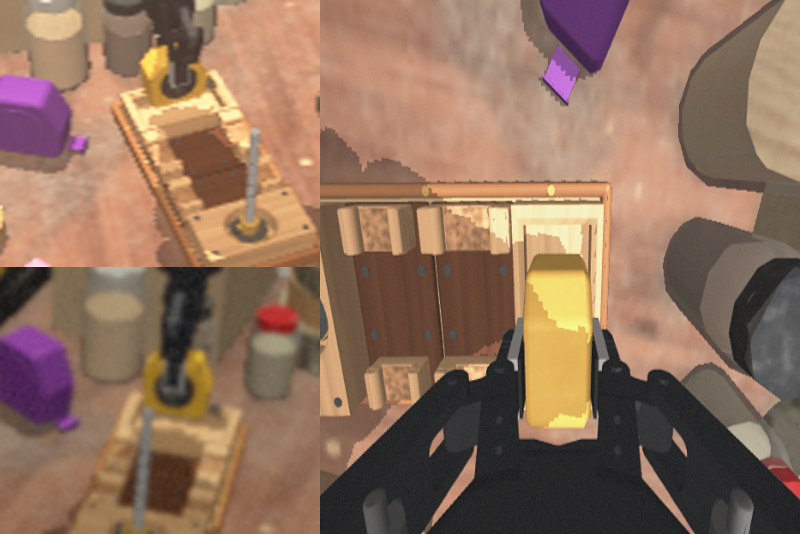

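The holder next to the gauge has the narrow rests (px 340–412), and the third has the wide rests (417–510). Tape is centred over the pocket, so I lower it.

```bash
python3 -m handwheel '[{"x":0,"y":0,"z":0.3,"wx":0,"wy":0,"wz":0,"jaw":1},{"x":0,"y":0,"z":0.4,"wx":0,"wy":0,"wz":0,"jaw":1},{"x":0,"y":0,"z":0.3,"wx":0,"wy":0,"wz":0,"jaw":1},{"x":0,"y":0,"z":0,"wx":0,"wy":0,"wz":0,"jaw":1}]'; for i in 1; do python3 -m handwheel '[{"x":0,"y":0,"z":0.08,"wx":0,"wy":0,"wz":0,"jaw":1},{"x":0,"y":0,"z":0,"wx":0,"wy":0,"wz":0,"jaw":1}]'; done
```

```text
t: 18.2
tool_pos: [0.5424, -0.3137, 0.0501]
tcp_rot: [[0.987, 0.158, -0.002], [0.158, -0.987, 0.001], [-0.002, -0.002, -1.0]]
ft_force: [0.4, -0.3, -3.1]
finger_gap: 0.41
t: 18.4
tool_pos: [0.5434, -0.3142, 0.0497]
tcp_rot: [[0.987, 0.158, -0.0], [0.158, -0.987, -0.0], [-0.0, 0.0, -1.0]]
ft_force: [-0.1, -0.8, -2.8]
finger_gap: 0.406
```

```bash
python3 -m handwheel '[{"x":0,"y":0,"z":0.06,"wx":0,"wy":0,"wz":0,"jaw":1},{"x":0,"y":0,"z":0,"wx":0,"wy":0,"wz":0,"jaw":1}]'
```

```text
t: 18.6
tool_pos: [0.5434, -0.3142, 0.0483]
tcp_rot: [[0.987, 0.158, 0.0], [0.158, -0.987, -0.0], [0.0, 0.0, -1.0]]
ft_force: [-0.7, 0.1, -2.7]
finger_gap: 0.407
```

```bash
python3 -m handwheel '[{"x":0,"y":0,"z":0.05,"wx":0,"wy":0,"wz":0,"jaw":1},{"x":0,"y":0,"z":0,"wx":0,"wy":0,"wz":0,"jaw":1}]'; python3 -m handwheel '[{"x":0,"y":0,"z":0.03,"wx":0,"wy":0,"wz":0,"jaw":1},{"x":0,"y":0,"z":0,"wx":0,"wy":0,"wz":0,"jaw":1}]'
```

```text
t: 18.8
tool_pos: [0.5433, -0.3142, 0.047]
tcp_rot: [[0.987, 0.158, -0.0], [0.158, -0.987, 0.0], [-0.0, -0.0, -1.0]]
ft_force: [-0.1, 0.0, -2.3]
finger_gap: 0.412
t: 19.0
tool_pos: [0.5434, -0.3142, 0.0464]
tcp_rot: [[0.987, 0.158, 0.0], [0.158, -0.987, -0.0], [0.0, 0.0, -1.0]]
ft_force: [0.4, 0.5, 0.3]
finger_gap: 0.412
```

```bash
python3 -m handwheel '[{"x":0,"y":0,"z":0.02,"wx":0,"wy":0,"wz":0,"jaw":1},{"x":0,"y":0,"z":0,"wx":0,"wy":0,"wz":0,"jaw":0.3},{"x":0,"y":0,"z":0,"wx":0,"wy":0,"wz":0,"jaw":0},{"x":0,"y":0,"z":0,"wx":0,"wy":0,"wz":0,"jaw":-0.2},{"x":0,"y":0,"z":0,"wx":0,"wy":0,"wz":0,"jaw":-0.3},{"x":0,"y":0,"z":0,"wx":0,"wy":0,"wz":0,"jaw":-0.3}]'; python3 -m handwheel '[{"x":0,"y":0,"z":-0.2,"wx":0,"wy":0,"wz":0,"jaw":-0.3},{"x":0,"y":0,"z":-0.8,"wx":0,"wy":0,"wz":0,"jaw":-0.3},{"x":0,"y":0,"z":-0.9,"wx":0,"wy":0,"wz":0,"jaw":-0.3},{"x":0,"y":0,"z":-0.9,"wx":0,"wy":0,"wz":0,"jaw":-1},{"x":0,"y":0,"z":-0.9,"wx":0,"wy":0,"wz":0,"jaw":-1},{"x":0,"y":0,"z":-0.9,"wx":0,"wy":0,"wz":0,"jaw":-1},{"x":0,"y":0,"z":-0.9,"wx":0,"wy":0,"wz":0,"jaw":-1},{"x":0,"y":0,"z":0,"wx":0,"wy":0,"wz":0,"jaw":-1}]'
python3 - <<'E'
from h import *
for c in ["side","scene","wrist"]:
    im,d,K,T,P=snap(c,c+"10"); np.savez(f"{c}10.npz",im=im,d=d,K=K,T=T)
    m=(d>0)&(np.hypot(P[...,0]-.54,P[...,1]+.31)<.06)&(P[...,2]>.04)&(P[...,2]<.1)&(im[...,0]>1.6*im[...,2].astype(float))&(im[...,1]>1.3*im[...,2].astype(float))
    q=P[m]; print(c,len(q),q[:,2].max(),cv2.minAreaRect(q[:,:2].astype(np.float32)))
a,b,c=[cv2.imread(f"pics/{n}10.png") for n in ["side","wrist","scene"]]
a=cv2.resize(a[100:200,200:320],(320,267),interpolation=2);c=cv2.resize(c[120:200,280:380],(320,267),interpolation=2)
cv2.imwrite("pics/c10.png",np.hstack([np.vstack([a,c]),cv2.resize(b,(480,534))]))
E
```

```text
t: 19.6
tool_pos: [0.5433, -0.3142, 0.0457]
tcp_rot: [[0.987, 0.158, -0.0], [0.158, -0.987, 0.0], [-0.0, -0.0, -1.0]]
ft_force: [0.5, -0.3, -0.5]
finger_gap: 0.647
t: 20.4
tool_pos: [0.5445, -0.3149, 0.1869]
tcp_rot: [[0.987, 0.158, 0.004], [0.158, -0.987, -0.002], [0.004, 0.003, -1.0]]
ft_force: [0.1, -0.3, 0.1]
finger_gap: 0.998
side 273 0.08094053413969937 ((0.5470662713050842, -0.31100964546203613), (0.10095077008008957, 0.044514331966638565), 19.190040588378906)
scene 209 0.0783236623104464 ((0.5409362316131592, -0.3100124001502991), (0.06845468282699585, 0.04283402860164642), 10.592151641845703)
wrist 2603 0.07709238136415228 ((0.5432286262512207, -0.3125840425491333), (0.06714964658021927, 0.03691914305090904), 8.912660598754883)
```

View pics/c10.png

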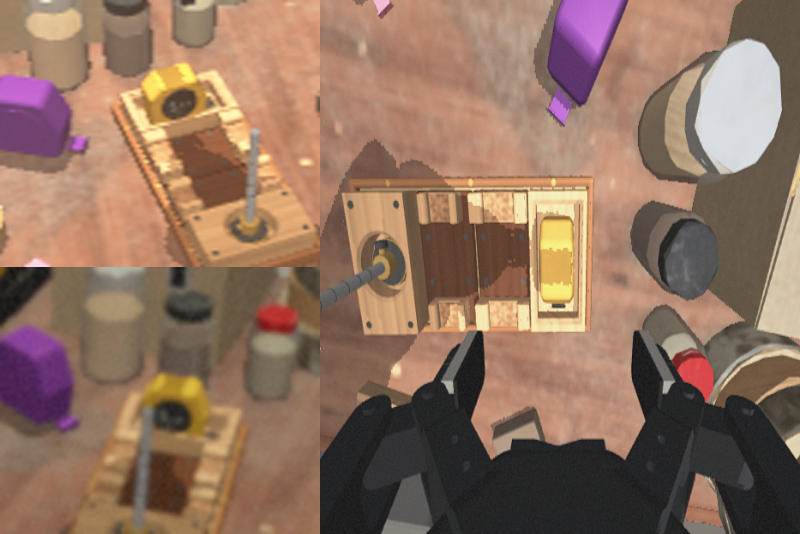

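Tape seated (top 0.077, centred). Now the caliper.

```bash
cat > cal.py <<'E'
from h import *
import sys
def fit(n):
    f=np.load(n+".npz");d=f["d"];im=f["im"].astype(int);P=cloud(d,f["K"],f["T"])
    m=(d>0)&(P[...,2]>-.002)&(P[...,2]<.014)&(P[...,0]>.33)&(P[...,0]<.6)&(P[...,1]>.15)&(P[...,1]<.25)
    sat=im.max(-1)-im.min(-1); red=im[...,0]-im[...,2]
    m&=(red<30)&(im.max(-1)>60)
    q=P[m]; 
    if len(q)<30: print(n,len(q));return
    p=q[:,:2]
    # RANSAC-ish line: iterate PCA
    k=np.ones(len(p),bool)
    for _ in range(12):
        c=p[k].mean(0);u=np.linalg.svd(p[k]-c,full_matrices=False)[2][0]
        if u[0]>0:u=-u
        t=(p-c)@np.array([-u[1],u[0]]); k=abs(t)<.012
    s=(p-c)@u
    print(n,len(q),"dir",np.degrees(np.arctan2(u[1],u[0]))%360,"c",c,"s range",np.percentile(s[k],[.5,99.5]),"t",np.percentile(t[k&(s<.03)],[1,99]))
    s0,s1=np.percentile(s[k],[.5,99.5]); tm=np.percentile(t[k&(s<s0+.1)],[1,99]).mean()
    n_=np.array([-u[1],u[0]])
    print("   tail",c+s0*u+tm*n_,"head",c+s1*u+tm*n_,"L",s1-s0,"mid(from tail)",c+(s0+.105)*u+tm*n_, "mid2(from head)",c+(s1-.105)*u+tm*n_,"z",np.median(q[k,2]))
for n in sys.argv[1:]: fit(n)
E
python3 cal.py side1 scene1 side6 scene6 side10 scene10 wrist1; python3 -c "
import cv2;import numpy as np
a=cv2.imread('pics/side10.png')[225:345,270:410];b=cv2.imread('pics/scene10.png')[250:330,230:350]
cv2.imwrite('pics/k1.png',np.vstack([cv2.resize(a,None,fx=3,fy=3)[:,:360],cv2.resize(b,None,fx=3,fy=3)]))"
```

```text
side1 120 dir 182.96540248703215 c [0.5215 0.1955] s range [-0.0488  0.1591] t [-0.0082  0.0085]
   tail [0.5702 0.1979] head [0.3626 0.1871] L 0.20787973941571414 mid(from tail) [0.4654 0.1924] mid2(from head) [0.4675 0.1926] z 0.004364789087009269
scene1 526 dir 179.08360028874097 c [0.4567 0.2002] s range [-0.1118  0.0951] t [-0.0088  0.0099]
   tail [0.5686 0.1979] head [0.3616 0.2012] L 0.20695607552633638 mid(from tail) [0.4636 0.1996] mid2(from head) [0.4666 0.1996] z 0.0033839440823411615
side6 298 dir 177.1654071073775 c [0.5076 0.1985] s range [-0.0621  0.1224] t [-0.0083  0.009 ]
   tail [0.5696 0.1951] head [0.3853 0.2042] L 0.1845282435577769 mid(from tail) [0.4647 0.2003] mid2(from head) [0.4901 0.199 ] z 0.004299832125870318
scene6 524 dir 179.30337036326316 c [0.4542 0.2002] s range [-0.1142  0.0929] t [-0.0089  0.0098]
   tail [0.5684 0.1983] head [0.3614 0.2008] L 0.20705992762339395 mid(from tail) [0.4634 0.1995] mid2(from head) [0.4664 0.1995] z 0.0037958901364254505
side10 570 dir 179.39807890420857 c [0.4634 0.198 ] s range [-0.1057  0.1017] t [-0.0079  0.0082]
   tail [0.5692 0.1967] head [0.3618 0.1989] L 0.2073940161142629 mid(from tail) [0.4642 0.1978] mid2(from head) [0.4668 0.1978] z 0.0049426300563191194
scene10 461 dir 179.18535235053574 c [0.4564 0.2006] s range [-0.112   0.0946] t [-0.0078  0.0087]
   tail [0.5683 0.1986] head [0.3617 0.2015] L 0.2066140661688604 mid(from tail) [0.4634 0.2001] mid2(from head) [0.4667 0.2001] z 0.0036763273455019396
wrist1 3856 dir 180.1039671430465 c [0.4618 0.1974] s range [-0.1074  0.0998] t [-0.0093  0.0085]
   tail [0.5692 0.1979] head [0.362  0.1976] L 0.20723511553557966 mid(from tail) [0.4642 0.1977] mid2(from head) [0.467  0.1977] z 0.0033627710075072037
```

View pics/k1.png

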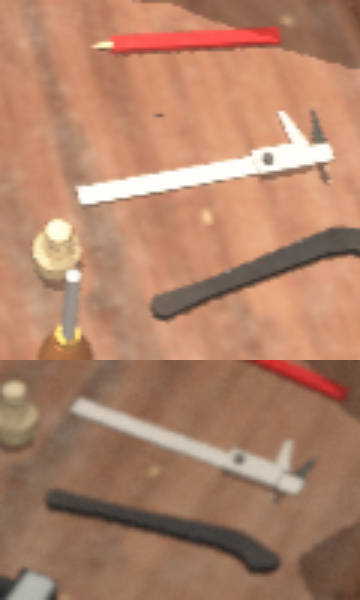

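Crop confirms the silver caliper with jaws (side px (345,280)) as distinct from the black spanner (355,315). I'll transit there.

```bash
python3 -m handwheel '[{"x":0,"y":-0.5,"z":-0.5,"wx":0,"wy":0,"wz":0,"jaw":-1},{"x":0,"y":-0.9,"z":-0.5,"wx":0,"wy":0,"wz":0,"jaw":-1},{"x":0,"y":-1,"z":-0.4,"wx":0,"wy":0,"wz":0,"jaw":-1},{"x":0,"y":-1,"z":0,"wx":0,"wy":0,"wz":0,"jaw":-1},{"x":0,"y":-1,"z":0,"wx":0,"wy":0,"wz":0,"jaw":-1},{"x":0,"y":-1,"z":0,"wx":0,"wy":0,"wz":0,"jaw":-1},{"x":0,"y":-1,"z":0,"wx":0,"wy":0,"wz":0,"jaw":-1},{"x":0,"y":-1,"z":0,"wx":0,"wy":0,"wz":0,"jaw":-1},{"x":0,"y":-1,"z":0,"wx":0,"wy":0,"wz":0,"jaw":-1},{"x":0,"y":-1,"z":0,"wx":0,"wy":0,"wz":0,"jaw":-1},{"x":0,"y":-1,"z":0,"wx":0,"wy":0,"wz":0,"jaw":-1},{"x":0,"y":-1,"z":0,"wx":0,"wy":0,"wz":0,"jaw":-1}]';python3 -m handwheel '[{"x":0,"y":-1,"z":0,"wx":0,"wy":0,"wz":0,"jaw":-1},{"x":0,"y":-1,"z":0,"wx":0,"wy":0,"wz":0,"jaw":-1},{"x":0,"y":-1,"z":0,"wx":0,"wy":0,"wz":0,"jaw":-1},{"x":0,"y":-1,"z":0,"wx":0,"wy":0,"wz":0,"jaw":-1},{"x":0,"y":-1,"z":0,"wx":0,"wy":0,"wz":0,"jaw":-1},{"x":0,"y":-1,"z":0,"wx":0,"wy":0,"wz":0,"jaw":-1},{"x":0,"y":-1,"z":0,"wx":0,"wy":0,"wz":0,"jaw":-1},{"x":0,"y":-1,"z":0,"wx":0,"wy":0,"wz":-8,"jaw":-1},{"x":0,"y":-0.5,"z":0,"wx":0,"wy":0,"wz":-8.5,"jaw":-1},{"x":0,"y":0,"z":0,"wx":0,"wy":0,"wz":-8.5,"jaw":-1},{"x":0,"y":0,"z":0,"wx":0,"wy":0,"wz":-8.5,"jaw":-1},{"x":0,"y":0,"z":0,"wx":0,"wy":0,"wz":-8.5,"jaw":-1}]';python3 -m handwheel '[{"x":0,"y":0,"z":0,"wx":0,"wy":0,"wz":-8.5,"jaw":-1},{"x":0,"y":0,"z":0,"wx":0,"wy":0,"wz":-8.5,"jaw":-1},{"x":0,"y":0,"z":0,"wx":0,"wy":0,"wz":-8.5,"jaw":-1},{"x":0,"y":0,"z":0,"wx":0,"wy":0,"wz":-8.5,"jaw":-1},{"x":0,"y":0,"z":0,"wx":0,"wy":0,"wz":-8.5,"jaw":-1},{"x":0,"y":0,"z":0,"wx":0,"wy":0,"wz":-8.5,"jaw":-1},{"x":0,"y":0,"z":0,"wx":0,"wy":0,"wz":-8.5,"jaw":-1},{"x":0,"y":0,"z":0,"wx":0,"wy":0,"wz":-8.5,"jaw":-1},{"x":0,"y":0,"z":0,"wx":0,"wy":0,"wz":-8.5,"jaw":-1},{"x":0,"y":0,"z":0,"wx":0,"wy":0,"wz":-8.5,"jaw":-1},{"x":0,"y":0,"z":0,"wx":0,"wy":0,"wz":-8.5,"jaw":-1}]';python3 g.py
```

```text
t: 21.75
tool_pos: [0.4973, -0.0312, 0.2186]
tcp_rot: [[0.987, 0.158, -0.0], [0.158, -0.987, 0.0], [-0.0, -0.0, -1.0]]
ft_force: [0.3, 0.3, -1.1]
finger_gap: 1.002
t: 22.95
tool_pos: [0.4664, 0.1435, 0.22]
tcp_rot: [[0.587, 0.809, -0.006], [0.809, -0.587, 0.028], [0.019, -0.021, -1.0]]
ft_force: [-0.6, -0.0, 0.1]
finger_gap: 0.999
t: 24.05
tool_pos: [0.4664, 0.1433, 0.22]
tcp_rot: [[-0.843, 0.537, -0.006], [0.537, 0.843, 0.028], [0.02, 0.02, -1.0]]
ft_force: [0.7, -0.7, -0.1]
finger_gap: 0.997
24.05 [0.4664 0.1433 0.22  ] [[-0.8435  0.5371 -0.0062]
 [ 0.5368  0.8433  0.0275]
 [ 0.02    0.0199 -0.9996]] [ 0.2799  0.1887 -0.0933  1.2871  0.0282  0.8468]
```

```bash
cat > plan.py <<'E'
from h import *
from scipy.spatial.transform import Rotation as Ro
import sys
# usage: plan.py x y z angle(deg of tool y axis in world)
def plan(x,y,z,a,o=None):
    o=o or ctrl.get_obs();R=np.array(o["tcp_rot"]);p=np.array(o["tool_pos"]);a=np.radians(a)
    yv=np.array([np.cos(a),np.sin(a),0]);zv=np.array([0,0,-1.]);xv=np.cross(yv,zv)
    D=np.stack([xv,yv,zv],1)
    rv=np.degrees(Ro.from_matrix(R.T@D).as_rotvec())
    d=np.array([x,y,z])-p
    print("t",round(o["t"],2),"pos",p,"F",np.array(o["ft_force"]).round(1),"ang",np.degrees(np.arctan2(R[1,1],R[0,1])),"gap",round(o["finger_gap"],3))
    print("turn(tool deg)",rv,"shift now",R.T@d/.025,"shift after turn",D.T@d/.025)
if __name__=="__main__": plan(*map(float,sys.argv[1:5]))
E
python3 plan.py .4655 .1985 .12 89.6
```

```text
t 24.05 pos [0.4664 0.1433 0.22  ] F [ 0.7 -0.7 -0.1] ang 57.50491089748103 gap 0.997
turn(tool deg) [  1.432   -0.7984 -32.0815] shift now [1.1359 1.7622 4.0598] shift after turn [0.0523 2.2073 4.0003]
```

```bash
python3 -m handwheel '[{"x":0,"y":0,"z":0,"wx":0.36,"wy":-0.2,"wz":-8.02,"jaw":-1},{"x":0,"y":0,"z":0,"wx":0.36,"wy":-0.2,"wz":-8.02,"jaw":-1},{"x":0,"y":0,"z":0,"wx":0.36,"wy":-0.2,"wz":-8.02,"jaw":-1},{"x":0,"y":0,"z":0,"wx":0.36,"wy":-0.2,"wz":-8.02,"jaw":-1},{"x":0,"y":0.7,"z":0.6,"wx":0,"wy":0,"wz":0,"jaw":-1},{"x":0,"y":0.8,"z":0.7,"wx":0,"wy":0,"wz":0,"jaw":-1},{"x":0.05,"y":0.7,"z":0.7,"wx":0,"wy":0,"wz":0,"jaw":-1},{"x":0,"y":0,"z":0,"wx":0,"wy":0,"wz":0,"jaw":-1},{"x":0,"y":0,"z":0,"wx":0,"wy":0,"wz":0,"jaw":-1}]'
python3 plan.py .4655 .1985 .12 89.6
python3 - <<'E'
from h import *
for c in ["side","scene","wrist"]:
    im,d,K,T,P=snap(c,c+"11"); np.savez(f"{c}11.npz",im=im,d=d,K=K,T=T)
E
python3 cal.py wrist11
```

```text
t: 24.95
tool_pos: [0.4658, 0.1982, 0.17]
tcp_rot: [[-1.0, 0.012, -0.001], [0.012, 1.0, -0.001], [0.001, -0.001, -1.0]]
ft_force: [-0.1, -0.0, 0.2]
finger_gap: 1.003
t 24.95 pos [0.4658 0.1982 0.17  ] F [-0.1 -0.   0.2] ang 89.30941822105376 gap 1.003
turn(tool deg) [-0.0421 -0.0303 -0.2906] shift now [0.0095 0.0135 2.0012] shift after turn [0.0105 0.0121 2.0012]
wrist11 3522 dir 179.3612549929653 c [0.4498 0.1988] s range [-0.1193  0.0881] t [-0.008   0.0079]
   tail [0.5691 0.1973] head [0.3617 0.1996] L 0.20745626047270677 mid(from tail) [0.4641 0.1984] mid2(from head) [0.4667 0.1984] z 0.0036379525443445138
```

View pics/wrist11.png

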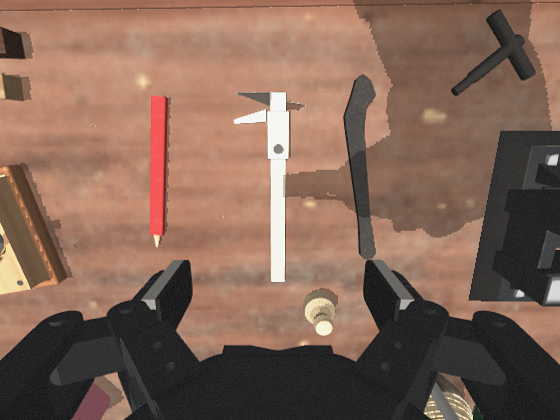

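Wrist view: caliper beam (278,220) runs straight between the open fingers, with pencil (158,165) and spanner (358,165) clear. I'll descend with the jaws half closed.

```bash
python3 -m handwheel '[{"x":0,"y":0,"z":0.9,"wx":0,"wy":0,"wz":0,"jaw":0.1},{"x":0,"y":0,"z":0.9,"wx":0,"wy":0,"wz":0,"jaw":0.1},{"x":0,"y":0,"z":0.9,"wx":0,"wy":0,"wz":0,"jaw":0.1},{"x":0,"y":0,"z":0.9,"wx":0,"wy":0,"wz":0,"jaw":0.1},{"x":0,"y":0,"z":0.9,"wx":0,"wy":0,"wz":0,"jaw":0.1},{"x":0,"y":0,"z":0.9,"wx":0,"wy":0,"wz":0,"jaw":0.1},{"x":0,"y":0,"z":0.6,"wx":0,"wy":0,"wz":0,"jaw":0.1},{"x":0,"y":0,"z":0.3,"wx":0,"wy":0,"wz":0,"jaw":0.1},{"x":0,"y":0,"z":0,"wx":0,"wy":0,"wz":0,"jaw":0.1},{"x":0,"y":0,"z":0,"wx":0,"wy":0,"wz":0,"jaw":0.1}]';python3 plan.py .4655 .1985 .002 89.4
```

```text
t: 26.1
tool_pos: [0.4666, 0.1983, 0.0133]
tcp_rot: [[-1.0, 0.013, 0.001], [0.013, 1.0, -0.0], [-0.001, -0.0, -1.0]]
ft_force: [0.2, 0.1, -0.3]
finger_gap: 0.453
t 26.1 pos [0.4666 0.1983 0.0133] F [ 0.2  0.1 -0.3] ang 89.28168067535803 gap 0.453
turn(tool deg) [-0.0045  0.0667 -0.1183] shift now [0.0457 0.0055 0.4511] shift after turn [0.0452 0.0056 0.4512]
```

```bash
python3 -m handwheel '[{"x":0.03,"y":0,"z":0.2,"wx":0,"wy":0,"wz":0,"jaw":0.4},{"x":0,"y":0,"z":0.12,"wx":0,"wy":0,"wz":0,"jaw":0.4},{"x":0,"y":0,"z":0,"wx":0,"wy":0,"wz":0,"jaw":0.4},{"x":0,"y":0,"z":0,"wx":0,"wy":0,"wz":0,"jaw":0.4}]';python3 -m handwheel '[{"x":0,"y":0,"z":0.06,"wx":0,"wy":0,"wz":0,"jaw":0.4},{"x":0,"y":0,"z":0,"wx":0,"wy":0,"wz":0,"jaw":0.4}]'; python3 -m handwheel '[{"x":0,"y":0,"z":0.06,"wx":0,"wy":0,"wz":0,"jaw":0.4},{"x":0,"y":0,"z":0,"wx":0,"wy":0,"wz":0,"jaw":0.4}]'
```

```text
t: 26.5
tool_pos: [0.4653, 0.1984, 0.0045]
tcp_rot: [[-1.0, 0.012, 0.0], [0.012, 1.0, -0.0], [-0.0, -0.0, -1.0]]
ft_force: [0.2, 0.3, -0.5]
finger_gap: 0.299
t: 26.7
tool_pos: [0.4652, 0.1984, 0.0028]
tcp_rot: [[-1.0, 0.012, 0.0], [0.012, 1.0, -0.001], [-0.0, -0.001, -1.0]]
ft_force: [0.3, -0.4, 0.4]
finger_gap: 0.297
t: 26.9
tool_pos: [0.4652, 0.1983, 0.0013]
tcp_rot: [[-1.0, 0.012, 0.0], [0.012, 1.0, -0.001], [-0.0, -0.001, -1.0]]
ft_force: [0.2, 0.4, -1.1]
finger_gap: 0.305
```

```bash
python3 -m handwheel '[{"x":0,"y":0,"z":0,"wx":0,"wy":0,"wz":0,"jaw":0.55},{"x":0,"y":0,"z":0,"wx":0,"wy":0,"wz":0,"jaw":0.55},{"x":0,"y":0,"z":0,"wx":0,"wy":0,"wz":0,"jaw":0.55}]';python3 -m handwheel '[{"x":0,"y":0,"z":0.04,"wx":0,"wy":0,"wz":0,"jaw":0.55},{"x":0,"y":0,"z":0,"wx":0,"wy":0,"wz":0,"jaw":0.55}]'; python3 -c "
from h import *
im,d,K,T,P=snap('wrist','wrist12')
cv2.imwrite('pics/c12.png',cv2.resize(im[150:350,150:410,::-1],(780,600)))"
```

```text
t: 27.2
tool_pos: [0.4653, 0.1984, 0.0014]
tcp_rot: [[-1.0, 0.012, 0.0], [0.012, 1.0, -0.0], [-0.0, -0.0, -1.0]]
ft_force: [0.5, -0.9, -0.4]
finger_gap: 0.227
t: 27.4
tool_pos: [0.4653, 0.1983, 0.0003]
tcp_rot: [[-1.0, 0.012, 0.0], [0.012, 1.0, -0.001], [-0.0, -0.001, -1.0]]
ft_force: [0.3, -0.1, -0.4]
finger_gap: 0.225
```

View pics/c12.png

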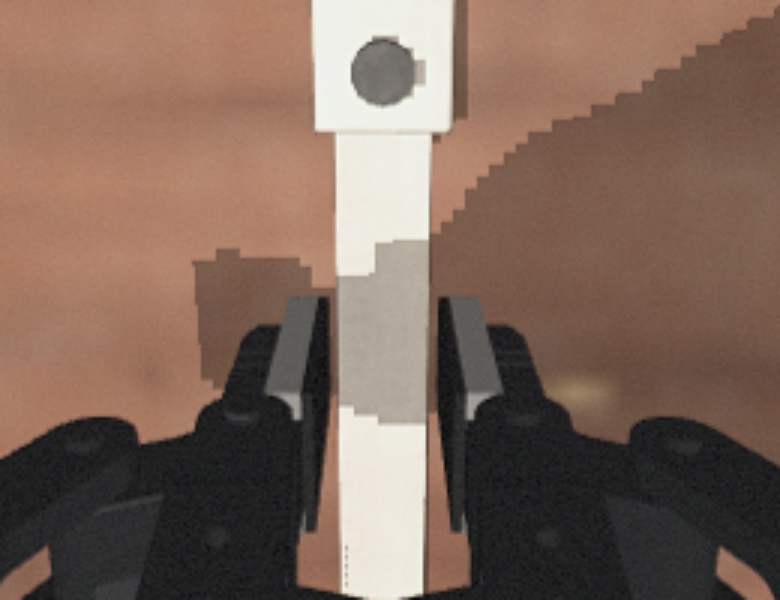

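Beam sits centred between the pads, so I close gently and watch the force.

```bash
python3 -m handwheel '[{"x":0,"y":0,"z":0,"wx":0,"wy":0,"wz":0,"jaw":0.75},{"x":0,"y":0,"z":0,"wx":0,"wy":0,"wz":0,"jaw":0.75},{"x":0,"y":0,"z":0,"wx":0,"wy":0,"wz":0,"jaw":0.75}]'; python3 -m handwheel '[{"x":0,"y":0,"z":0,"wx":0,"wy":0,"wz":0,"jaw":1},{"x":0,"y":0,"z":0,"wx":0,"wy":0,"wz":0,"jaw":1},{"x":0,"y":0,"z":0,"wx":0,"wy":0,"wz":0,"jaw":1}]'
```

```text
t: 27.75
tool_pos: [0.4653, 0.1983, 0.0006]
tcp_rot: [[-1.0, 0.012, 0.0], [0.012, 1.0, -0.0], [-0.0, -0.0, -1.0]]
ft_force: [-2.1, -1.0, 4.9]
finger_gap: 0.151
t: 28.05
tool_pos: [0.4653, 0.1983, 0.0006]
tcp_rot: [[-1.0, 0.012, 0.0], [0.012, 1.0, -0.0], [-0.0, -0.0, -1.0]]
ft_force: [-1.5, -0.8, 5.7]
finger_gap: 0.152
```

```bash
python3 -m handwheel '[{"x":0,"y":0,"z":-0.2,"wx":0,"wy":0,"wz":0,"jaw":1},{"x":0,"y":0,"z":-0.4,"wx":0,"wy":0,"wz":0,"jaw":1},{"x":0,"y":0,"z":-0.4,"wx":0,"wy":0,"wz":0,"jaw":1},{"x":0,"y":0,"z":0,"wx":0,"wy":0,"wz":0,"jaw":1},{"x":0,"y":0,"z":0,"wx":0,"wy":0,"wz":0,"jaw":1}]'
python3 - <<'E'
from h import *
for c in ["side","scene","wrist"]:
    im,d,K,T,P=snap(c,c+"13"); np.savez(f"{c}13.npz",im=im,d=d,K=K,T=T)
    if c=="wrist":
        for u,v in [(278,150),(278,170),(278,200),(278,230),(278,120)]:
            print(u,v,im[v,u],P[v,u])
a,b=[cv2.imread(f"pics/{n}13.png") for n in ["side","wrist"]]
a=cv2.resize(a[220:330,250:400],(440,322),interpolation=2)
cv2.imwrite("pics/c13.png",np.hstack([a,cv2.resize(b,(360,322))]))
E
```

```text
t: 28.55
tool_pos: [0.4656, 0.1985, 0.0258]
tcp_rot: [[-1.0, 0.012, 0.001], [0.012, 1.0, -0.0], [-0.001, -0.0, -1.0]]
ft_force: [0.0, 0.7, -2.5]
finger_gap: 0.15
278 150 [239 240 232] [0.4048 0.1999 0.0322]
278 170 [116 113 110] [0.4134 0.1998 0.0357]
278 200 [240 239 230] [0.4294 0.1996 0.0271]
278 230 [240 237 227] [0.4451 0.1994 0.0272]
278 120 [240 241 234] [0.3917 0.2    0.031 ]
```

View pics/c13.png

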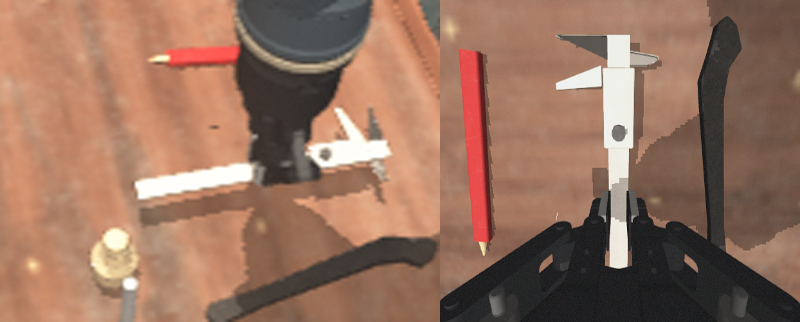

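Run:
```python
from h import *
f=np.load("wrist13.npz");d=f["d"];im=f["im"].astype(int)
M=np.array(ctrl.camera_info("wrist")["mount"])
Q=cloud(d,f["K"],M)
m=(d>0)&(im.max(-1)<110)&(Q[...,2]<-.004)&(d<.25)
q=Q[m]
for lo in np.arange(0,.11,.01):
    k=(abs(q[:,1])>=lo)&(abs(q[:,1])<lo+.01)
    if k.sum()>5: print(lo,k.sum(),"z max (nearest tip)",np.percentile(q[k,2],99), "x",q[k,0].min(),q[k,0].max())
```

```text
0.0 9639 z max (nearest tip) -0.007771093680653786 x -0.012175992696067395 0.05482587528195451
0.01 11541 z max (nearest tip) -0.009205820719839782 x -0.006897352831336814 0.07478629796874904
0.02 4502 z max (nearest tip) -0.04143229846094625 x -0.011883571234779886 0.01857414244188821
0.03 8321 z max (nearest tip) -0.04752871632038727 x -0.012366489710912018 0.013628920983816371
0.04 11815 z max (nearest tip) -0.055027174680478096 x -0.01159074089441331 0.013156622804261532
0.05 6956 z max (nearest tip) -0.07060241162578586 x 0.002425822181199827 0.014592806470631957
0.06 563 z max (nearest tip) -0.08211457413995346 x 0.009859332931753721 0.013212389326032609
```

Run:
```python
from h import *
th=np.radians(9.3); ey=np.array([np.cos(th),np.sin(th)]); ex=np.array([ey[1],-ey[0]])
O=np.array([.503,-.1065])
for n in ["wrist10","wrist9" if False else "side10","scene10"]:
    f=np.load(n+".npz");d=f["d"];P=cloud(d,f["K"],f["T"])
    for side in (-1,1):
        m=(d>0)&(P[...,2]>.0335)&(P[...,2]<.0395)
        r=P[m][:,:2]-O;X=r@ex;Y=r@ey;k=(Y*side>.037)&(Y*side<.057)&(X>.035)&(X<.178)
        h,e=np.histogram(X[k],np.arange(.036,.18,.003)); print(n,side,h)
        m=(d>0)&(P[...,2]>.026)&(P[...,2]<.031)
        r=P[m][:,:2]-O;X=r@ex;Y=r@ey;k=(Y*side>.037)&(Y*side<.057)
        for c in (.07,.14):
            kk=k&(abs(X-c)<.025); print("   groove",c,kk.sum(),np.percentile(X[kk],[3,97]) if kk.sum()>5 else "")
    m=(d>0)&(P[...,2]>.0335)&(P[...,2]<.0395); r=P[m][:,:2]-O;X=r@ex;Y=r@ey;k=(X>.05)&(X<.17)
    print("Y extents",np.percentile(Y[k&(abs(Y)<.07)],[1,99]))
```

```text
wrist10 -1 [ 0  0  0  0 27 47 62 22  0  0  0  0  0  0  0  0 25 49 48 25  0  0  0  5
 46 47 52 46 47  0  0  0  0  0  0  0  0  0  0  0  0 27 47 49 47 45 25]
   groove 0.07 403 [0.0588 0.0938]
   groove 0.14 554 [0.1233 0.1574]
wrist10 1 [ 2  0  0  0 34 61 73 28  0  0  0  0  0  0  0  0 37 58 60 30  0  0  0  8
 62 62 61 62 62  0  0  0  0  0  0  0  0  0  0  0  0 40 56 67 63 64 29]
   groove 0.07 524 [0.0583 0.0936]
   groove 0.14 704 [0.1232 0.1574]
Y extents [-0.0575  0.057 ]
side10 -1 [1 0 0 2 3 8 2 2 0 0 0 0 0 0 0 2 4 3 5 0 0 0 0 1 2 2 2 2 2 0 0 0 0 0 0 0 0
 1 0 0 1 2 5 4 3 3 2]
   groove 0.07 33 [0.0494 0.0832]
   groove 0.14 38 [0.1298 0.1628]
side10 1 [0 0 0 0 8 6 1 2 0 0 0 0 0 0 0 4 5 6 4 2 0 0 0 5 4 6 3 5 2 0 0 0 0 0 0 0 0
 0 0 0 1 4 8 4 5 3 6]
   groove 0.07 40 [0.0492 0.0862]
   groove 0.14 46 [0.1304 0.1631]
Y extents [-0.0553  0.059 ]
scene10 -1 [1 0 0 2 5 2 2 1 0 0 0 0 0 0 1 0 5 5 1 1 0 1 2 1 4 5 1 0 1 0 0 0 0 0 0 0 0
 0 0 1 3 2 1 4 1 3 3]
   groove 0.07 26 [0.0518 0.0879]
   groove 0.14 26 [0.1323 0.1601]
scene10 1 [0 0 0 3 5 4 2 0 0 0 0 0 0 0 2 1 3 4 1 0 0 0 5 5 1 2 1 3 0 0 0 0 0 0 0 0 0
 0 0 0 0 5 2 4 3 4 2]
   groove 0.07 20 [0.0588 0.0856]
   groove 0.14 25 [0.132  0.1612]
Y extents [-0.0577  0.0561]
```

```bash
python3 -m handwheel '[{"x":0,"y":0,"z":-0.6,"wx":0,"wy":0,"wz":0,"jaw":1},{"x":0,"y":0,"z":-0.8,"wx":0,"wy":0,"wz":0,"jaw":1},{"x":0,"y":0,"z":-0.8,"wx":0,"wy":0,"wz":0,"jaw":1},{"x":0,"y":0,"z":-0.8,"wx":0,"wy":0,"wz":0,"jaw":1},{"x":0,"y":-0.3,"z":-0.8,"wx":0,"wy":0,"wz":0,"jaw":1},{"x":0,"y":-0.5,"z":-0.8,"wx":0,"wy":0,"wz":0,"jaw":1},{"x":-0.1,"y":-0.8,"z":-0.8,"wx":0,"wy":0,"wz":0,"jaw":1},{"x":-0.1,"y":-0.8,"z":-0.8,"wx":0,"wy":0,"wz":0,"jaw":1},{"x":-0.1,"y":-0.8,"z":-0.6,"wx":0,"wy":0,"wz":0,"jaw":1},{"x":-0.1,"y":-0.8,"z":-0.4,"wx":0,"wy":0,"wz":0,"jaw":1},{"x":-0.1,"y":-0.8,"z":0,"wx":0,"wy":0,"wz":0,"jaw":1},{"x":-0.1,"y":-0.8,"z":0,"wx":0,"wy":0,"wz":0,"jaw":1}]'; python3 plan.py .5257 -.2452 .20 99.2
```

```text
t: 29.9
tool_pos: [0.4786, 0.0575, 0.2055]
tcp_rot: [[-1.0, 0.012, 0.0], [0.012, 1.0, -0.0], [-0.0, -0.0, -1.0]]
ft_force: [-0.7, -0.0, -2.0]
finger_gap: 0.153
t 29.9 pos [0.4786 0.0575 0.2055] F [-0.7 -0.  -2. ] ang 89.30245804103657 gap 0.153
turn(tool deg) [-0.0279  0.0145 -9.8975] shift now [ -2.0303 -12.0826   0.2254] shift after turn [  0.0767 -12.2519   0.2192]
```

```bash
python3 -m handwheel '[{"x":-0.17,"y":-0.9,"z":0,"wx":0,"wy":0,"wz":0,"jaw":1},{"x":-0.17,"y":-0.9,"z":0,"wx":0,"wy":0,"wz":0,"jaw":1},{"x":-0.17,"y":-0.9,"z":0,"wx":0,"wy":0,"wz":0,"jaw":1},{"x":-0.17,"y":-0.9,"z":0,"wx":0,"wy":0,"wz":0,"jaw":1},{"x":-0.17,"y":-0.9,"z":0,"wx":0,"wy":0,"wz":0,"jaw":1},{"x":-0.17,"y":-0.9,"z":0,"wx":0,"wy":0,"wz":0,"jaw":1},{"x":-0.17,"y":-0.9,"z":0,"wx":0,"wy":0,"wz":0,"jaw":1},{"x":-0.17,"y":-0.9,"z":0,"wx":0,"wy":0,"wz":0,"jaw":1},{"x":-0.17,"y":-0.9,"z":0,"wx":0,"wy":0,"wz":0,"jaw":1},{"x":-0.17,"y":-0.9,"z":0,"wx":0,"wy":0,"wz":0,"jaw":1},{"x":-0.17,"y":-0.9,"z":0,"wx":0,"wy":0,"wz":0,"jaw":1},{"x":-0.16,"y":-0.9,"z":0,"wx":0,"wy":0,"wz":0,"jaw":1}]'; python3 -m handwheel '[{"x":0,"y":-0.8,"z":0,"wx":0,"wy":0,"wz":0,"jaw":1},{"x":0,"y":-0.4,"z":0,"wx":0,"wy":0,"wz":0,"jaw":1},{"x":0,"y":0,"z":0,"wx":0,"wy":0,"wz":-5,"jaw":1},{"x":0,"y":0,"z":0,"wx":0,"wy":0,"wz":-4.9,"jaw":1},{"x":0,"y":0,"z":0,"wx":0,"wy":0,"wz":0,"jaw":1},{"x":0,"y":0,"z":0,"wx":0,"wy":0,"wz":0,"jaw":1}]'; python3 plan.py .5257 -.2452 .09 99.2
python3 - <<'E'
from h import *
for c in ["side","scene","wrist"]:
    im,d,K,T,P=snap(c,c+"14"); np.savez(f"{c}14.npz",im=im,d=d,K=K,T=T)
    if c=="wrist":
        w=(d>0)&(im.min(-1)>150)&(P[...,2]>.18)&(P[...,2]<.23)
        q=P[w];print(len(q),q.min(0),q.max(0))
        p=q[:,:2].astype(np.float32); print(cv2.minAreaRect(p))
a,b=[cv2.imread(f"pics/{n}14.png") for n in ["side","wrist"]]
a=cv2.resize(a[60:210,180:350],(408,360),interpolation=2)
cv2.imwrite("pics/c14.png",np.hstack([a,cv2.resize(b,(392,360))]))
E
```

```text
t: 31.1
tool_pos: [0.5259, -0.2132, 0.2051]
tcp_rot: [[-1.0, 0.012, -0.001], [0.012, 1.0, -0.0], [0.001, -0.0, -1.0]]
ft_force: [0.9, 0.3, -1.6]
finger_gap: 0.15
t: 31.7
tool_pos: [0.5256, -0.242, 0.2055]
tcp_rot: [[-0.987, -0.158, -0.0], [-0.158, 0.987, -0.0], [0.0, -0.0, -1.0]]
ft_force: [0.3, -0.4, -3.1]
finger_gap: 0.151
t 31.7 pos [ 0.5256 -0.242   0.2055] F [ 0.3 -0.4 -3.1] ang 99.06992093944804 gap 0.151
turn(tool deg) [-0.0159 -0.0062 -0.1301] shift now [ 0.0153 -0.1261  4.6201] shift after turn [ 0.016  -0.1273  4.62  ]
12175 [ 0.4212 -0.2998  0.2006] [ 0.5783 -0.2259  0.2265]
((0.5007510781288147, -0.2598692774772644), (0.15758804976940155, 0.07078423351049423), 3.611593008041382)
```

View pics/c14.png

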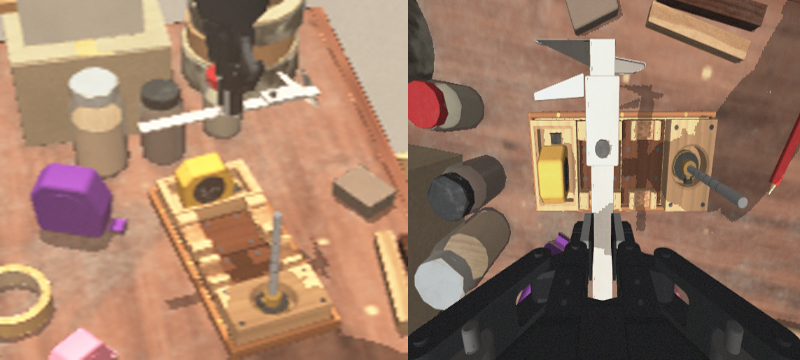

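```bash
python3 - <<'E'
from h import *
th=np.radians(9.3); ey=np.array([np.cos(th),np.sin(th)]); ex=np.array([ey[1],-ey[0]])
O=np.array([.503,-.1065])
for n in ["side10","scene10","wrist10","wrist14"]:
    f=np.load(n+".npz");d=f["d"];P=cloud(d,f["K"],f["T"])
    q=P[(d>0)&(P[...,2]<.15)]; r=q[:,:2]-O;X=r@ex;Y=r@ey
    for (a,b,c,e) in [(.08,.20,-.12,-.063),(.1,.2,-.14,-.12),(.04,.17,.063,.115)]:
        k=(X>a)&(X<b)&(Y>c)&(Y<e); print(n,(a,b,c,e),k.sum(),np.percentile(q[k,2],99.5) if k.sum() else None)
f=np.load("wrist13.npz");M=np.array(ctrl.camera_info("wrist")["mount"]);Q=cloud(f["d"],f["K"],M)
m=(f["d"]>0)&(f["d"]<.2)&(f["im"].max(-1)<110); print("max |y| gripper",abs(Q[m][:,1]).max())
E
python3 -m handwheel '[{"x":0,"y":-0.13,"z":0.4,"wx":0,"wy":0,"wz":-0.13,"jaw":1},{"x":0,"y":0,"z":0.8,"wx":0,"wy":0,"wz":0,"jaw":1},{"x":0,"y":0,"z":0.8,"wx":0,"wy":0,"wz":0,"jaw":1},{"x":0,"y":0,"z":0.8,"wx":0,"wy":0,"wz":0,"jaw":1},{"x":0,"y":0,"z":0.8,"wx":0,"wy":0,"wz":0,"jaw":1},{"x":0,"y":0,"z":0.8,"wx":0,"wy":0,"wz":0,"jaw":1},{"x":0,"y":0,"z":0.8,"wx":0,"wy":0,"wz":0,"jaw":1},{"x":0,"y":0,"z":0.4,"wx":0,"wy":0,"wz":0,"jaw":1},{"x":0,"y":0,"z":0,"wx":0,"wy":0,"wz":0,"jaw":1},{"x":0,"y":0,"z":0,"wx":0,"wy":0,"wz":0,"jaw":1}]'; python3 plan.py .5257 -.2452 .029 99.2
python3 - <<'E'
from h import *
for c in ["side","scene","wrist"]:
    im,d,K,T,P=snap(c,c+"15"); np.savez(f"{c}15.npz",im=im,d=d,K=K,T=T)
a,b=[cv2.imread(f"pics/{n}15.png") for n in ["side","wrist"]]
a=cv2.resize(a[60:210,180:350],(408,360),interpolation=2)
cv2.imwrite("pics/c15.png",np.hstack([a,cv2.resize(b,(392,360))]))
E
```

```text
side10 (0.08, 0.2, -0.12, -0.063) 397 0.020794985823576063
side10 (0.1, 0.2, -0.14, -0.12) 139 0.004725428448699158
side10 (0.04, 0.17, 0.063, 0.115) 630 0.021323906430646876
scene10 (0.08, 0.2, -0.12, -0.063) 384 0.02108215711890726
scene10 (0.1, 0.2, -0.14, -0.12) 109 0.0041422170597861675
scene10 (0.04, 0.17, 0.063, 0.115) 321 0.01923128983764793
wrist10 (0.08, 0.2, -0.12, -0.063) 2653 0.018294974750770895
wrist10 (0.1, 0.2, -0.14, -0.12) 1055 0.001137310138491691
wrist10 (0.04, 0.17, 0.063, 0.115) 6253 0.01850350555447327
wrist14 (0.08, 0.2, -0.12, -0.063) 2230 0.018773079238554376
wrist14 (0.1, 0.2, -0.14, -0.12) 577 0.0013136715865254226
wrist14 (0.04, 0.17, 0.063, 0.115) 1365 0.018734318304610757
max |y| gripper 0.1844113657375176
t: 32.85
tool_pos: [0.5264, -0.2458, 0.0661]
tcp_rot: [[-0.987, -0.162, 0.001], [-0.162, 0.987, -0.001], [-0.0, -0.001, -1.0]]
ft_force: [0.5, -1.0, -1.5]
finger_gap: 0.149
t 32.85 pos [ 0.5264 -0.2458  0.0661] F [ 0.5 -1.  -1.5] ang 99.31975758455758 gap 0.149
turn(tool deg) [-0.0416  0.0234  0.1198] shift now [0.0233 0.0273 1.4832] shift after turn [0.0228 0.0262 1.4833]
```

View pics/c15.png

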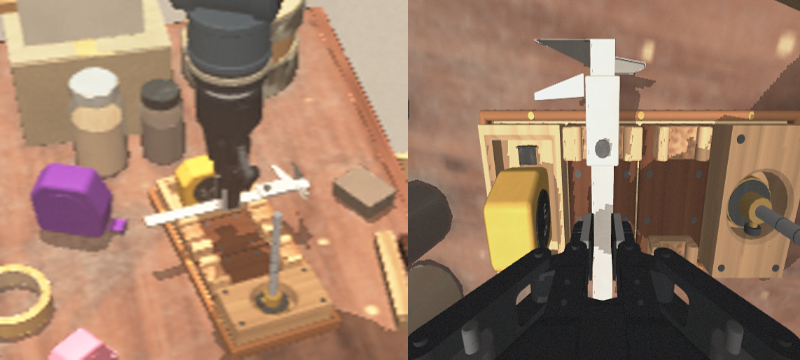

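Caliper is aligned over the wide rests with its slider inside the groove width. I'll lower it.

```bash
python3 -m handwheel '[{"x":0.02,"y":0.02,"z":0.3,"wx":0,"wy":0,"wz":0,"jaw":1},{"x":0,"y":0,"z":0.4,"wx":0,"wy":0,"wz":0,"jaw":1},{"x":0,"y":0,"z":0.4,"wx":0,"wy":0,"wz":0,"jaw":1},{"x":0,"y":0,"z":0.15,"wx":0,"wy":0,"wz":0,"jaw":1},{"x":0,"y":0,"z":0,"wx":0,"wy":0,"wz":0,"jaw":1}]'; python3 -m handwheel '[{"x":0,"y":0,"z":0.08,"wx":0,"wy":0,"wz":0,"jaw":1},{"x":0,"y":0,"z":0,"wx":0,"wy":0,"wz":0,"jaw":1}]'; python3 -m handwheel '[{"x":0,"y":0,"z":0.05,"wx":0,"wy":0,"wz":0,"jaw":1},{"x":0,"y":0,"z":0,"wx":0,"wy":0,"wz":0,"jaw":1}]'
```

```text
t: 33.5
tool_pos: [0.5251, -0.2449, 0.0334]
tcp_rot: [[-0.987, -0.162, -0.001], [-0.162, 0.987, 0.0], [0.001, 0.0, -1.0]]
ft_force: [0.1, 0.1, -1.3]
finger_gap: 0.149
t: 33.7
tool_pos: [0.5257, -0.2452, 0.0324]
tcp_rot: [[-0.987, -0.162, 0.0], [-0.162, 0.987, -0.001], [-0.0, -0.001, -1.0]]
ft_force: [-0.3, -0.0, -1.8]
finger_gap: 0.15
t: 33.9
tool_pos: [0.5257, -0.2452, 0.0312]
tcp_rot: [[-0.987, -0.162, 0.0], [-0.162, 0.987, -0.001], [-0.0, -0.001, -1.0]]
ft_force: [0.7, 0.2, -1.6]
finger_gap: 0.152
```

```bash
python3 -m handwheel '[{"x":0,"y":0,"z":0.05,"wx":0,"wy":0,"wz":0,"jaw":1},{"x":0,"y":0,"z":0,"wx":0,"wy":0,"wz":0,"jaw":1}]'; python3 -m handwheel '[{"x":0,"y":0,"z":0.03,"wx":0,"wy":0,"wz":0,"jaw":1},{"x":0,"y":0,"z":0,"wx":0,"wy":0,"wz":0,"jaw":1}]'; python3 -m handwheel '[{"x":0,"y":0,"z":0.03,"wx":0,"wy":0,"wz":0,"jaw":1},{"x":0,"y":0,"z":0,"wx":0,"wy":0,"wz":0,"jaw":1}]'
```

```text
t: 34.1
tool_pos: [0.5256, -0.2452, 0.0298]
tcp_rot: [[-0.987, -0.162, 0.0], [-0.162, 0.987, -0.0], [-0.0, -0.0, -1.0]]
ft_force: [0.7, 0.2, -2.1]
finger_gap: 0.156
t: 34.3
tool_pos: [0.5256, -0.2452, 0.0291]
tcp_rot: [[-0.987, -0.162, 0.0], [-0.162, 0.987, -0.001], [-0.0, -0.001, -1.0]]
ft_force: [1.0, 0.7, -1.3]
finger_gap: 0.152
t: 34.5
tool_pos: [0.5257, -0.2452, 0.0286]
tcp_rot: [[-0.987, -0.162, 0.0], [-0.162, 0.987, -0.001], [-0.0, -0.001, -1.0]]
ft_force: [-1.5, -0.7, 4.1]
finger_gap: 0.154
```

Contact at the predicted 0.0286. I'll release narrowly and rise.

```bash
python3 -m handwheel '[{"x":0,"y":0,"z":0,"wx":0,"wy":0,"wz":0,"jaw":0.6},{"x":0,"y":0,"z":0,"wx":0,"wy":0,"wz":0,"jaw":0.4},{"x":0,"y":0,"z":0,"wx":0,"wy":0,"wz":0,"jaw":0.35},{"x":0,"y":0,"z":0,"wx":0,"wy":0,"wz":0,"jaw":0.35}]'; python3 -m handwheel '[{"x":0,"y":0,"z":-0.2,"wx":0,"wy":0,"wz":0,"jaw":0.35},{"x":0,"y":0,"z":-0.6,"wx":0,"wy":0,"wz":0,"jaw":0.35},{"x":0,"y":0,"z":-0.8,"wx":0,"wy":0,"wz":0,"jaw":0.35},{"x":0,"y":0,"z":-0.9,"wx":0,"wy":0,"wz":0,"jaw":0.35},{"x":0,"y":0,"z":-0.9,"wx":0,"wy":0,"wz":0,"jaw":0.35},{"x":0,"y":0,"z":-0.9,"wx":0,"wy":0,"wz":0,"jaw":0.35},{"x":0,"y":0,"z":-0.9,"wx":0,"wy":0,"wz":0,"jaw":0.35},{"x":0,"y":0,"z":-0.9,"wx":0,"wy":0,"wz":0,"jaw":-1},{"x":0,"y":0,"z":-0.9,"wx":0,"wy":0,"wz":0,"jaw":-1},{"x":0,"y":0,"z":-0.6,"wx":0,"wy":0,"wz":0,"jaw":-1},{"x":0,"y":0,"z":0,"wx":0,"wy":0,"wz":0,"jaw":-1}]'
python3 - <<'E'
from h import *
th=np.radians(9.3); ey=np.array([np.cos(th),np.sin(th)]); ex=np.array([ey[1],-ey[0]])
O=np.array([.503,-.1065])
for c in ["side","scene","wrist"]:
    im,d,K,T,P=snap(c,c+"16"); np.savez(f"{c}16.npz",im=im,d=d,K=K,T=T)
    s=im.max(-1).astype(int)-im.min(-1)
    m=(d>0)&(P[...,2]>.024)&(P[...,2]<.045)&(s<35)&(im.max(-1)>90)
    q=P[m];r=q[:,:2]-O;X=r@ex;Y=r@ey;k=(abs(X-.14)<.012)&(abs(Y)<.13)
    print(c,k.sum(),"Y",np.percentile(Y[k],[.5,99.5]),"z",np.median(q[k,2]),"tail X",np.percentile(X[k&(Y>.06)],[3,50,97]),"mid X",np.percentile(X[k&(abs(Y)<.03)],[3,50,97]))
a,b=[cv2.imread(f"pics/{n}16.png") for n in ["side","wrist"]]
a=cv2.resize(a[60:210,180:350],(408,360),interpolation=2)
cv2.imwrite("pics/c16.png",np.hstack([a,cv2.resize(b,(392,360))]))
E
```

```text
t: 34.9
tool_pos: [0.5256, -0.2452, 0.0284]
tcp_rot: [[-0.987, -0.162, 0.0], [-0.162, 0.987, -0.0], [-0.0, -0.001, -1.0]]
ft_force: [-0.5, 0.4, 0.2]
finger_gap: 0.326
t: 36.0
tool_pos: [0.5265, -0.2455, 0.2207]
tcp_rot: [[-0.987, -0.162, 0.003], [-0.162, 0.987, -0.002], [-0.003, -0.003, -1.0]]
ft_force: [0.1, 0.1, -1.0]
finger_gap: 0.974
side 251 Y [-0.1014  0.1021] z 0.032865137986893944 tail X [0.1323 0.1399 0.1492] mid X [0.133 0.14  0.149]
scene 205 Y [-0.103   0.1027] z 0.031751760718990774 tail X [0.1303 0.1385 0.1474] mid X [0.1302 0.1375 0.1495]
wrist 2745 Y [-0.104  0.103] z 0.03159564351455241 tail X [0.1332 0.1394 0.1468] mid X [0.1325 0.1406 0.1476]
```

View pics/c16.png

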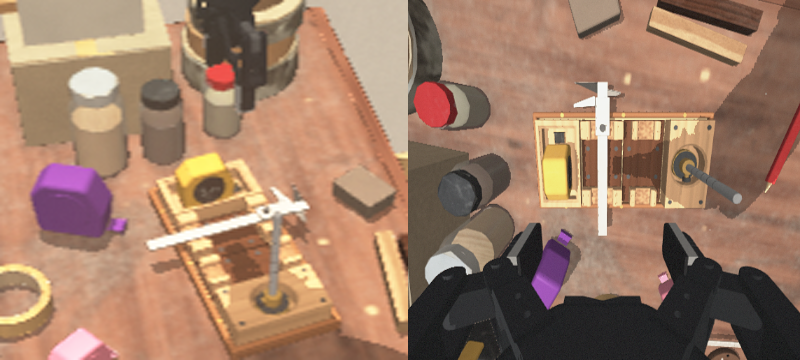

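Caliper lies in both grooves, Y ±0.103, top 0.032. Now the pencil.

```bash
cat > pen.py <<'E'
from h import *
import sys
for n in sys.argv[1:]:
    f=np.load(n+".npz");d=f["d"];im=f["im"];P=cloud(d,f["K"],f["T"])
    hsv=cv2.cvtColor(im,cv2.COLOR_RGB2HSV)
    m=(d>0)&((hsv[...,0]<6)|(hsv[...,0]>174))&(hsv[...,1]>165)&(hsv[...,2]>70)
    m&=(P[...,2]<.016)&(P[...,2]>-.002)&(P[...,1]>.03)&(P[...,1]<.12)&(P[...,0]>.32)&(P[...,0]<.56)
    q=P[m]
    if len(q)<20: print(n,len(q));continue
    k=q[:,2]>.004
    r=cv2.minAreaRect(q[:,:2].astype(np.float32))
    p=q[:,:2];c=p.mean(0);u=np.linalg.svd(p-c,full_matrices=False)[2][0]
    if u[0]<0:u=-u
    s=(p-c)@u;t=(p-c)@[-u[1],u[0]]
    a,b=np.percentile(s,[.3,99.7]);tm=np.percentile(t,[2,98])
    st=c+a*u+tm.mean()*np.array([-u[1],u[0]])
    print(n,len(q),"ang",np.degrees(np.arctan2(u[1],u[0])),"redL",b-a,"w",np.ptp(tm),"butt",st,"mid",st+.0815*u,"ztop",np.median(q[:,2]))
E
python3 pen.py wrist1 wrist11 wrist7 side1 scene1 side16 scene16
```

```text
wrist1 602 ang -8.042241339097554 redL 0.1442611819194925 w 0.013581759757951048 butt [0.3642 0.0819] mid [0.4448 0.0705] ztop 0.0073091016629524275
wrist11 641 ang -8.053165523788705 redL 0.144372817827929 w 0.01425430961338967 butt [0.3642 0.0825] mid [0.4449 0.0711] ztop 0.007187860042247252
wrist7 605 ang -7.851487618088466 redL 0.1447440259570001 w 0.013434065572640163 butt [0.3647 0.082 ] mid [0.4455 0.0709] ztop 0.0070192506855273895
side1 286 ang -8.144946297386152 redL 0.14232299264867537 w 0.014828317002494007 butt [0.365  0.0823] mid [0.4456 0.0708] ztop 0.00848454687490452
scene1 260 ang -8.499099813017224 redL 0.14390930303776356 w 0.015430133764702824 butt [0.3635 0.0837] mid [0.4441 0.0717] ztop 0.0065798310076489175
side16 309 ang -7.883083264599011 redL 0.14709608050983639 w 0.014805163525637257 butt [0.3613 0.0822] mid [0.442 0.071] ztop 0.008233858387303616
scene16 272 ang -8.514779399671088 redL 0.14382050693116183 w 0.016481560186164763 butt [0.3634 0.0837] mid [0.444  0.0716] ztop 0.006479457108505893
```

Run:
```python
from h import *
# closed-gripper envelope in tool frame from outside cameras; snapshots with known pose
snaps={"4":([.5143,-.0358,.1809],[[0.001,1,0],[1,-.001,0],[0,0,-1]]),
"5":([.5028,-.1048,.1521],[[0,1,0],[1,0,0],[0,0,-1]]),
"13":([.4656,.1985,.0258],[[-1,.012,0],[.012,1,0],[0,0,-1]]),
"14":([.5256,-.242,.2055],[[-.987,-.158,0],[-.158,.987,0],[0,0,-1]])}
for s,(p,R) in snaps.items():
  for c in ["side","scene"]:
    f=np.load(f"{c}{s}.npz");d=f["d"];P=cloud(d,f["K"],f["T"])
    q=(P[d>0]-p)@np.array(R)
    k=(np.hypot(q[:,0],q[:,1])<.11)&(q[:,2]<-.02)&(q[:,2]>-.16)
    q=q[k]; out=[]
    for z in np.arange(-.16,-.02,.02):
        kk=(q[:,2]>=z)&(q[:,2]<z+.02); 
        if kk.sum()>8: out.append((round(z,2),np.percentile(q[kk,1],[2,98]).round(3).tolist()))
    print(s,c,out)
```

```text
4 side [(np.float64(-0.16), [-0.029, 0.039]), (np.float64(-0.14), [-0.03, 0.039]), (np.float64(-0.12), [-0.046, 0.05]), (np.float64(-0.1), [-0.058, 0.063]), (np.float64(-0.08), [-0.048, 0.05]), (np.float64(-0.06), [-0.036, 0.037]), (np.float64(-0.04), [-0.015, 0.019])]
4 scene [(np.float64(-0.16), [-0.037, 0.03]), (np.float64(-0.14), [-0.037, 0.029]), (np.float64(-0.12), [-0.045, 0.041]), (np.float64(-0.1), [-0.061, 0.06]), (np.float64(-0.08), [-0.051, 0.052]), (np.float64(-0.06), [-0.037, 0.041]), (np.float64(-0.04), [-0.017, 0.018])]
5 side [(np.float64(-0.16), [-0.028, 0.04]), (np.float64(-0.14), [-0.031, 0.04]), (np.float64(-0.12), [-0.045, 0.049]), (np.float64(-0.1), [-0.058, 0.064]), (np.float64(-0.08), [-0.049, 0.05]), (np.float64(-0.06), [-0.036, 0.037]), (np.float64(-0.04), [-0.014, 0.02])]
5 scene [(np.float64(-0.16), [-0.036, 0.031]), (np.float64(-0.14), [-0.037, 0.03]), (np.float64(-0.12), [-0.044, 0.044]), (np.float64(-0.1), [-0.06, 0.06]), (np.float64(-0.08), [-0.048, 0.052]), (np.float64(-0.06), [-0.034, 0.038]), (np.float64(-0.04), [-0.016, 0.018])]
13 side [(np.float
[... 365 characters left out ...]
.048]), (np.float64(-0.1), [-0.013, 0.065]), (np.float64(-0.08), [-0.045, 0.056]), (np.float64(-0.06), [-0.038, 0.044]), (np.float64(-0.04), [-0.011, 0.022])]
14 side [(np.float64(-0.16), [-0.008, 0.038]), (np.float64(-0.14), [0.001, 0.039]), (np.float64(-0.12), [-0.012, 0.052]), (np.float64(-0.1), [-0.05, 0.064]), (np.float64(-0.08), [-0.05, 0.055]), (np.float64(-0.06), [-0.039, 0.043]), (np.float64(-0.04), [-0.014, 0.021])]
14 scene [(np.float64(-0.16), [0.008, 0.04]), (np.float64(-0.14), [0.01, 0.041]), (np.float64(-0.12), [-0.016, 0.047]), (np.float64(-0.1), [-0.016, 0.066]), (np.float64(-0.08), [-0.008, 0.059]), (np.float64(-0.06), [-0.029, 0.045]), (np.float64(-0.04), [-0.008, 0.025])]
```

Closed-gripper knuckles reach ±64 mm, too close to the gauge rod 71 mm away if I grip the pencil at its middle. I'll grip near the butt end, 73 mm from the middle, which sits outside the rests.

```bash
python3 -m handwheel '[{"x":0.1,"y":0.7,"z":0,"wx":0,"wy":0,"wz":0,"jaw":-1},{"x":0.2,"y":1,"z":0,"wx":0,"wy":0,"wz":0,"jaw":-1},{"x":0.3,"y":1,"z":0,"wx":0,"wy":0,"wz":0,"jaw":-1},{"x":0.3,"y":1,"z":0,"wx":0,"wy":0,"wz":0,"jaw":-1},{"x":0.3,"y":1,"z":0,"wx":0,"wy":0,"wz":0,"jaw":-1},{"x":0.3,"y":1,"z":0,"wx":0,"wy":0,"wz":0,"jaw":-1},{"x":0.3,"y":1,"z":0,"wx":0,"wy":0,"wz":0,"jaw":-1},{"x":0.3,"y":1,"z":0,"wx":0,"wy":0,"wz":0,"jaw":-1},{"x":0.3,"y":1,"z":0,"wx":0,"wy":0,"wz":0,"jaw":-1},{"x":0.3,"y":1,"z":0,"wx":0,"wy":0,"wz":0,"jaw":-1},{"x":0.3,"y":1,"z":0,"wx":0,"wy":0,"wz":0,"jaw":-1},{"x":0.3,"y":1,"z":0,"wx":0,"wy":0,"wz":0,"jaw":-1}]'; python3 -m handwheel '[{"x":0.3,"y":1,"z":0,"wx":0,"wy":0,"wz":0,"jaw":-1},{"x":0.3,"y":0.8,"z":0,"wx":0,"wy":0,"wz":0,"jaw":-1},{"x":0.3,"y":0.4,"z":0,"wx":0,"wy":0,"wz":0,"jaw":-1},{"x":0,"y":0,"z":0,"wx":0,"wy":0,"wz":5.8,"jaw":-1},{"x":0,"y":0,"z":0,"wx":0,"wy":0,"wz":5.8,"jaw":-1},{"x":0,"y":0,"z":0,"wx":0,"wy":0,"wz":5.8,"jaw":-1},{"x":0,"y":0,"z":0,"wx":0,"wy":0,"wz":0,"jaw":-1},{"x":0,"y":0,"z":0,"wx":0,"wy":0,"wz":0,"jaw":-1}]'; python3 plan.py .3723 .0813 .12 81.9
```

```text
t: 37.35
tool_pos: [0.3956, 0.0309, 0.2173]
tcp_rot: [[-0.987, -0.162, -0.001], [-0.162, 0.987, -0.001], [0.001, -0.0, -1.0]]
ft_force: [0.4, -1.2, 0.1]
finger_gap: 1.002
t: 38.15
tool_pos: [0.3654, 0.0805, 0.2179]
tcp_rot: [[-0.99, 0.138, -0.0], [0.138, 0.99, -0.001], [0.0, -0.001, -1.0]]
ft_force: [0.1, 0.0, 0.6]
finger_gap: 1.002
t 38.15 pos [0.3654 0.0805 0.2179] F [0.1 0.  0.6] ang 82.0917235133131 gap 1.002
turn(tool deg) [-0.0422 -0.0148  0.1917] shift now [-0.2694  0.0721  3.9149] shift after turn [-0.2682  0.0701  3.915 ]
```

```bash
python3 -m handwheel '[{"x":-0.27,"y":0.07,"z":0.7,"wx":0,"wy":0,"wz":0.2,"jaw":-1},{"x":0,"y":0,"z":0.8,"wx":0,"wy":0,"wz":0,"jaw":-1},{"x":0,"y":0,"z":0.8,"wx":0,"wy":0,"wz":0,"jaw":-0.2},{"x":0,"y":0,"z":0.8,"wx":0,"wy":0,"wz":0,"jaw":0},{"x":0,"y":0,"z":0.8,"wx":0,"wy":0,"wz":0,"jaw":0},{"x":0,"y":0,"z":0,"wx":0,"wy":0,"wz":0,"jaw":0},{"x":0,"y":0,"z":0,"wx":0,"wy":0,"wz":0,"jaw":0}]'
python3 - <<'E'
from h import *
im,d,K,T,P=snap("wrist","wrist17"); np.savez("wrist17.npz",im=im,d=d,K=K,T=T)
E
python3 plan.py .3723 .0813 .03 81.9; python3 pen.py wrist17
```

```text
t: 38.85
tool_pos: [0.3725, 0.0814, 0.121]
tcp_rot: [[-0.99, 0.142, -0.0], [0.142, 0.99, -0.001], [0.0, -0.001, -1.0]]
ft_force: [0.5, -1.2, -0.2]
finger_gap: 0.504
t 38.9 pos [0.3729 0.0815 0.1215] F [-0.6  0.5 -0.2] ang 81.79048226874433 gap 0.501
turn(tool deg) [-0.0175  0.043  -0.1095] shift now [ 0.0249 -0.0097  3.6588] shift after turn [ 0.0222 -0.0107  3.6588]
wrist17 225 ang -7.594533411291176 redL 0.1445477288782171 w 0.014234614574323578 butt [0.3631 0.0812] mid [0.4439 0.0704] ztop 0.007172381383857507
```

View pics/wrist17.png

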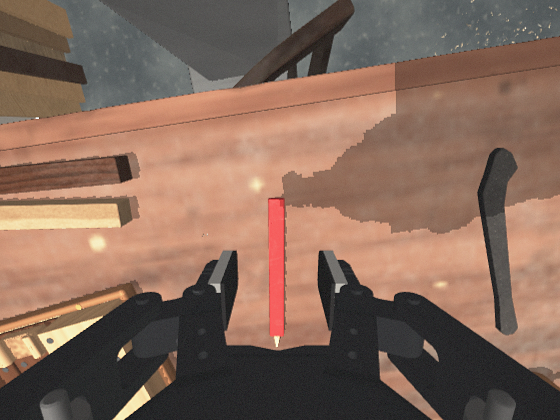

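Pencil (276,265) is centred between the fingers, so I descend.

```bash
python3 -m handwheel '[{"x":0,"y":0,"z":0.8,"wx":0,"wy":0,"wz":0,"jaw":0},{"x":0,"y":0,"z":0.9,"wx":0,"wy":0,"wz":0,"jaw":0.1},{"x":0,"y":0,"z":0.9,"wx":0,"wy":0,"wz":0,"jaw":0.2},{"x":0,"y":0,"z":0.9,"wx":0,"wy":0,"wz":0,"jaw":0.3},{"x":0,"y":0,"z":0.6,"wx":0,"wy":0,"wz":0,"jaw":0.4},{"x":0,"y":0,"z":0.25,"wx":0,"wy":0,"wz":0,"jaw":0.4},{"x":0,"y":0,"z":0,"wx":0,"wy":0,"wz":0,"jaw":0.4},{"x":0,"y":0,"z":0,"wx":0,"wy":0,"wz":0,"jaw":0.4}]'; python3 plan.py .3723 .0813 .002 81.9
```

```text
t: 39.7
tool_pos: [0.3733, 0.0816, 0.0129]
tcp_rot: [[-0.99, 0.144, 0.001], [0.144, 0.99, -0.0], [-0.001, -0.0, -1.0]]
ft_force: [-0.2, -0.1, -0.1]
finger_gap: 0.301
t 39.7 pos [0.3733 0.0816 0.0129] F [-0.2 -0.1 -0.1] ang 81.7450305144682 gap 0.301
turn(tool deg) [-0.0026  0.0798 -0.155 ] shift now [ 0.0402 -0.0178  0.4344] shift after turn [ 0.0396 -0.0177  0.4344]
```

```bash
python3 -m handwheel '[{"x":0.02,"y":0,"z":0.25,"wx":0,"wy":0,"wz":0,"jaw":0.5},{"x":0,"y":0,"z":0.12,"wx":0,"wy":0,"wz":0,"jaw":0.55},{"x":0,"y":0,"z":0,"wx":0,"wy":0,"wz":0,"jaw":0.55},{"x":0,"y":0,"z":0,"wx":0,"wy":0,"wz":0,"jaw":0.55}]'; python3 -m handwheel '[{"x":0,"y":0,"z":0,"wx":0,"wy":0,"wz":0,"jaw":0.7},{"x":0,"y":0,"z":0,"wx":0,"wy":0,"wz":0,"jaw":0.85},{"x":0,"y":0,"z":0,"wx":0,"wy":0,"wz":0,"jaw":1},{"x":0,"y":0,"z":0,"wx":0,"wy":0,"wz":0,"jaw":1},{"x":0,"y":0,"z":0,"wx":0,"wy":0,"wz":0,"jaw":1}]'; python3 -m handwheel '[{"x":0,"y":0,"z":-0.2,"wx":0,"wy":0,"wz":0,"jaw":1},{"x":0,"y":0,"z":-0.5,"wx":0,"wy":0,"wz":0,"jaw":1},{"x":0,"y":0,"z":-0.7,"wx":0,"wy":0,"wz":0,"jaw":1},{"x":0,"y":0,"z":-0.8,"wx":0,"wy":0,"wz":0,"jaw":1},{"x":0,"y":0,"z":-0.8,"wx":0,"wy":0,"wz":0,"jaw":1},{"x":0,"y":0,"z":0,"wx":0,"wy":0,"wz":0,"jaw":1},{"x":0,"y":0,"z":0,"wx":0,"wy":0,"wz":0,"jaw":1}]'
python3 - <<'E'
from h import *
for c in ["side","scene","wrist"]:
    im,d,K,T,P=snap(c,c+"18"); np.savez(f"{c}18.npz",im=im,d=d,K=K,T=T)
    hsv=cv2.cvtColor(im,cv2.COLOR_RGB2HSV)
    m=(d>0)&((hsv[...,0]<6)|(hsv[...,0]>174))&(hsv[...,1]>150)&(hsv[...,2]>60)&(P[...,2]>.04)&(P[...,2]<.12)&(P[...,1]>.02)&(P[...,1]<.14)&(P[...,0]<.58)
    q=P[m]; 
    if len(q)<9: continue
    c0=q.mean(0);u=np.linalg.svd(q-c0,full_matrices=False)[2][0]; u=u*np.sign(u[0]); s=(q-c0)@u
    print(c,len(q),"ang",np.degrees(np.arctan2(u[1],u[0])),"pitch",np.degrees(np.arcsin(u[2])),"ends",c0+s.min()*u,c0+s.max()*u)
a,b=[cv2.imread(f"pics/{n}18.png") for n in ["side","wrist"]]
a=cv2.resize(a[180:330,270:440],(408,360),interpolation=2)
cv2.imwrite("pics/c18.png",np.hstack([a,cv2.resize(b,(392,360))]))
E
```

```text
t: 40.1
tool_pos: [0.3721, 0.0815, 0.0027]
tcp_rot: [[-0.99, 0.144, 0.0], [0.144, 0.99, -0.001], [-0.0, -0.001, -1.0]]
ft_force: [-0.2, 0.1, 0.3]
finger_gap: 0.23
t: 40.6
tool_pos: [0.3722, 0.0815, 0.003]
tcp_rot: [[-0.99, 0.144, 0.0], [0.144, 0.99, -0.0], [-0.0, -0.0, -1.0]]
ft_force: [-2.4, -1.2, 7.4]
finger_gap: 0.148
t: 41.3
tool_pos: [0.3724, 0.0816, 0.0779]
tcp_rot: [[-0.99, 0.144, 0.001], [0.144, 0.99, -0.0], [-0.001, -0.0, -1.0]]
ft_force: [-0.0, 0.6, -0.5]
finger_gap: 0.142
side 308 ang -8.581456325877646 pitch -0.36074778121701656 ends [0.3824 0.082  0.0833] [0.5074 0.0632 0.0825]
scene 230 ang -9.761978363848195 pitch -1.167054692022145 ends [0.377  0.0858 0.0823] [0.5063 0.0636 0.0796]
wrist 2519 ang -8.463691950178825 pitch 0.5951148515808158 ends [0.3622 0.0835 0.0812] [0.4232 0.0744 0.0818]
```

View pics/c18.png

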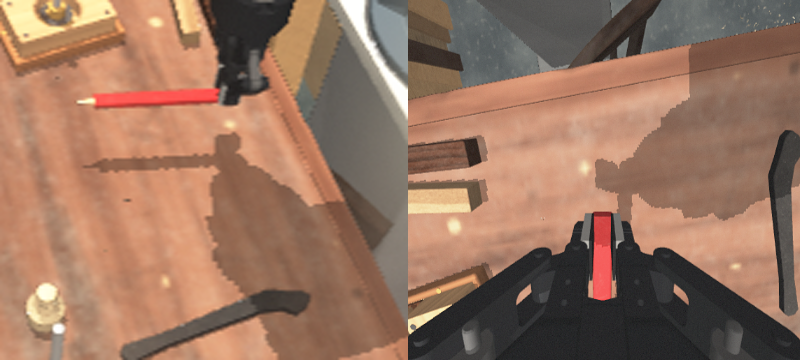

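```bash
python3 -m handwheel '[{"x":0,"y":0,"z":-0.6,"wx":0,"wy":0,"wz":0,"jaw":1},{"x":0,"y":0,"z":-0.8,"wx":0,"wy":0,"wz":0,"jaw":1},{"x":0,"y":0,"z":-0.8,"wx":0,"wy":0,"wz":0,"jaw":1},{"x":0,"y":0,"z":-0.8,"wx":0,"wy":0,"wz":0,"jaw":1},{"x":-0.2,"y":-0.4,"z":-0.8,"wx":0,"wy":0,"wz":0,"jaw":1},{"x":-0.3,"y":-0.7,"z":-0.8,"wx":0,"wy":0,"wz":0,"jaw":1},{"x":-0.4,"y":-0.9,"z":-0.3,"wx":0,"wy":0,"wz":0,"jaw":1},{"x":-0.4,"y":-0.9,"z":0,"wx":0,"wy":0,"wz":0,"jaw":1},{"x":-0.4,"y":-0.9,"z":0,"wx":0,"wy":0,"wz":0,"jaw":1},{"x":-0.4,"y":-0.9,"z":0,"wx":0,"wy":0,"wz":0,"jaw":1},{"x":-0.4,"y":-0.9,"z":0,"wx":0,"wy":0,"wz":0,"jaw":1},{"x":-0.4,"y":-0.9,"z":0,"wx":0,"wy":0,"wz":0,"jaw":1}]'; python3 -m handwheel '[{"x":-0.4,"y":-0.9,"z":0,"wx":0,"wy":0,"wz":0,"jaw":1},{"x":-0.4,"y":-0.9,"z":0,"wx":0,"wy":0,"wz":0,"jaw":1},{"x":-0.4,"y":-0.9,"z":0,"wx":0,"wy":0,"wz":0,"jaw":1},{"x":-0.2,"y":-0.8,"z":0,"wx":0,"wy":0,"wz":0,"jaw":1},{"x":0,"y":-0.2,"z":0,"wx":0,"wy":0,"wz":-5.8,"jaw":1},{"x":0,"y":0,"z":0,"wx":0,"wy":0,"wz":-5.8,"jaw":1},{"x":0,"y":0,"z":0,"wx":0,"wy":0,"wz":-5.9,"jaw":1},{"x":0,"y":0,"z":0,"wx":0,"wy":0,"wz":0,"jaw":1},{"x":0,"y":0,"z":0,"wx":0,"wy":0,"wz":0,"jaw":1}]'; python3 plan.py .4425 -.1884 .08 99.3
```

```text
t: 42.65
tool_pos: [0.4203, -0.0906, 0.1996]
tcp_rot: [[-0.99, 0.144, -0.001], [0.144, 0.99, -0.0], [0.001, -0.0, -1.0]]
ft_force: [0.5, 0.3, -1.2]
finger_gap: 0.147
t: 43.55
tool_pos: [0.4416, -0.1861, 0.1998]
tcp_rot: [[-0.988, -0.157, -0.001], [-0.157, 0.988, -0.0], [0.001, 0.0, -1.0]]
ft_force: [0.6, -0.5, 0.6]
finger_gap: 0.149
t 43.55 pos [ 0.4416 -0.1861  0.1998] F [ 0.6 -0.5  0.6] ang 99.05776087391129 gap 0.149
turn(tool deg) [ 0.0004 -0.0399 -0.2422] shift now [-0.0249 -0.0977  4.7922] shift after turn [-0.0211 -0.0977  4.7922]
```

```bash
python3 -m handwheel '[{"x":-0.02,"y":-0.1,"z":0.6,"wx":0,"wy":0,"wz":-0.24,"jaw":1},{"x":0,"y":0,"z":0.8,"wx":0,"wy":0,"wz":0,"jaw":1},{"x":0,"y":0,"z":0.8,"wx":0,"wy":0,"wz":0,"jaw":1},{"x":0,"y":0,"z":0.8,"wx":0,"wy":0,"wz":0,"jaw":1},{"x":0,"y":0,"z":0.8,"wx":0,"wy":0,"wz":0,"jaw":1},{"x":0,"y":0,"z":0.7,"wx":0,"wy":0,"wz":0,"jaw":1},{"x":0,"y":0,"z":0.3,"wx":0,"wy":0,"wz":0,"jaw":1},{"x":0,"y":0,"z":0,"wx":0,"wy":0,"wz":0,"jaw":1},{"x":0,"y":0,"z":0,"wx":0,"wy":0,"wz":0,"jaw":1}]'
cat > penp.py <<'E'
from h import *
import sys
n=sys.argv[1]; zlo,zhi=map(float,sys.argv[2:4])
th=np.radians(9.3); ey=np.array([np.cos(th),np.sin(th)]); ex=np.array([ey[1],-ey[0]]);O=np.array([.503,-.1065])
for c in ["side","scene","wrist"]:
    im,d,K,T,P=snap(c,c+n); np.savez(f"{c}{n}.npz",im=im,d=d,K=K,T=T)
    hsv=cv2.cvtColor(im,cv2.COLOR_RGB2HSV)
    m=(d>0)&((hsv[...,0]<6)|(hsv[...,0]>174))&(hsv[...,1]>150)&(hsv[...,2]>60)&(P[...,2]>zlo)&(P[...,2]<zhi)
    r=P[...,:2]-O;X=r@ex;Y=r@ey;m&=(abs(X-.07)<.03)&(abs(Y)<.1)
    x,y,z=X[m],Y[m],P[...,2][m]
    if len(x)<9: print(c,len(x));continue
    print(c,len(x),"Y",np.percentile(y,[.5,99.5]),[(round(a,2),np.percentile(x[(y>a)&(y<a+.03)],[5,95]).mean().round(4),np.median(z[(y>a)&(y<a+.03)]).round(4)) for a in (-.08,-.05,-.02,.01,.04) if ((y>a)&(y<a+.03)).sum()>8])
a,b,c=[cv2.imread(f"pics/{q}{n}.png") for q in ["side","wrist","scene"]]
a=cv2.resize(a[80:210,200:360],(400,300),interpolation=2);c=cv2.resize(c[130:220,270:390],(400,300),interpolation=2)
cv2.imwrite(f"pics/c{n}.png",np.hstack([np.vstack([a,c]),cv2.resize(b,(400,600))]))
E
python3 penp.py 19 .045 .12; python3 plan.py .4425 -.1884 .031 99.3
```

```text
t: 44.45
tool_pos: [0.443, -0.1887, 0.0809]
tcp_rot: [[-0.987, -0.164, 0.001], [-0.164, 0.987, -0.001], [-0.001, -0.001, -1.0]]
ft_force: [0.1, -0.6, -0.4]
finger_gap: 0.146
side 197 Y [-0.062   0.0631] [(-0.08, np.float64(0.0706), np.float64(0.0858)), (-0.05, np.float64(0.0705), np.float64(0.0857)), (-0.02, np.float64(0.0708), np.float64(0.086)), (0.01, np.float64(0.0709), np.float64(0.0856)), (0.04, np.float64(0.0715), np.float64(0.0851))]
scene 112 Y [-0.0579  0.0618] [(-0.08, np.float64(0.0682), np.float64(0.0838)), (-0.05, np.float64(0.0685), np.float64(0.0854)), (-0.02, np.float64(0.069), np.float64(0.0852)), (0.01, np.float64(0.0685), np.float64(0.0845)), (0.04, np.float64(0.0706), np.float64(0.0854))]
wrist 2593 Y [-0.0812 -0.0215] [(-0.08, np.float64(0.0712), np.float64(0.0857)), (-0.05, np.float64(0.0713), np.float64(0.0856))]
t 44.6 pos [ 0.4432 -0.1889  0.0811] F [-0.1 -0.3 -0.1] ang 99.45223955482234 gap 0.144
turn(tool deg) [-0.0693  0.0671  0.1523] shift now [0.0266 0.0251 2.0049] shift after turn [0.0243 0.0226 2.005 ]
```

View pics/c19.png

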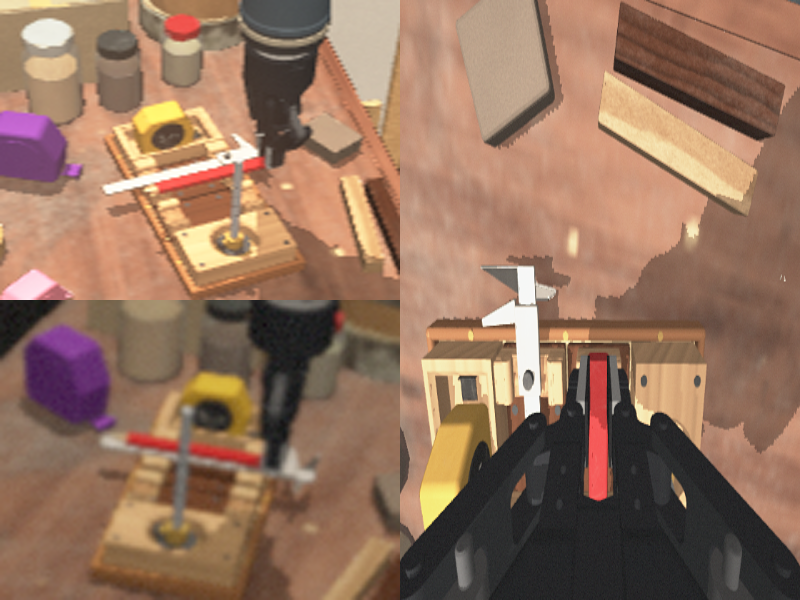

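Pencil is level and over the narrow groove (X 0.0705 vs 0.071, Y −0.081…+0.081). I'll lower it.

```bash
python3 -m handwheel '[{"x":0,"y":0,"z":0.4,"wx":0,"wy":0,"wz":0,"jaw":1},{"x":0,"y":0,"z":0.6,"wx":0,"wy":0,"wz":0,"jaw":1},{"x":0,"y":0,"z":0.5,"wx":0,"wy":0,"wz":0,"jaw":1},{"x":0,"y":0,"z":0.3,"wx":0,"wy":0,"wz":0,"jaw":1},{"x":0,"y":0,"z":0,"wx":0,"wy":0,"wz":0,"jaw":1}]'; python3 -m handwheel '[{"x":0,"y":0,"z":0.07,"wx":0,"wy":0,"wz":0,"jaw":1},{"x":0,"y":0,"z":0,"wx":0,"wy":0,"wz":0,"jaw":1}]'; python3 -m handwheel '[{"x":0,"y":0,"z":0.05,"wx":0,"wy":0,"wz":0,"jaw":1},{"x":0,"y":0,"z":0,"wx":0,"wy":0,"wz":0,"jaw":1}]'; python3 plan.py .4425 -.1884 .031 99.3
```

```text
t: 45.1
tool_pos: [0.442, -0.1884, 0.0343]
tcp_rot: [[-0.986, -0.164, -0.001], [-0.164, 0.986, 0.0], [0.001, 0.0, -1.0]]
ft_force: [0.5, 0.8, -0.5]
finger_gap: 0.145
t: 45.3
tool_pos: [0.443, -0.1888, 0.0339]
tcp_rot: [[-0.986, -0.165, 0.001], [-0.165, 0.986, -0.001], [-0.001, -0.001, -1.0]]
ft_force: [-0.4, -0.7, 0.0]
finger_gap: 0.145
t: 45.5
tool_pos: [0.4429, -0.1887, 0.0325]
tcp_rot: [[-0.986, -0.165, 0.001], [-0.165, 0.986, -0.001], [-0.001, -0.001, -1.0]]
ft_force: [0.0, 0.9, 0.2]
finger_gap: 0.141
t 45.5 pos [ 0.4429 -0.1887  0.0325] F [0.  0.9 0.2] ang 99.47256616943315 gap 0.141
turn(tool deg) [-0.0419  0.0297  0.1726] shift now [0.0126 0.0152 0.061 ] shift after turn [0.0126 0.0152 0.061 ]
```

```bash
python3 -m handwheel '[{"x":0,"y":0,"z":0.04,"wx":0,"wy":0,"wz":0,"jaw":1},{"x":0,"y":0,"z":0,"wx":0,"wy":0,"wz":0,"jaw":1}]'; python3 -m handwheel '[{"x":0,"y":0,"z":0.03,"wx":0,"wy":0,"wz":0,"jaw":1},{"x":0,"y":0,"z":0,"wx":0,"wy":0,"wz":0,"jaw":1}]'; python3 penp.py 20 .02 .07
```

```text
t: 45.7
tool_pos: [0.4427, -0.1887, 0.0313]
tcp_rot: [[-0.986, -0.165, 0.0], [-0.165, 0.986, -0.001], [-0.0, -0.001, -1.0]]
ft_force: [-0.9, 0.4, -0.3]
finger_gap: 0.145
t: 45.9
tool_pos: [0.4427, -0.1887, 0.0308]
tcp_rot: [[-0.986, -0.165, 0.0], [-0.165, 0.986, -0.001], [-0.0, -0.001, -1.0]]
ft_force: [-1.8, 1.4, 6.4]
finger_gap: 0.146
side 189 Y [-0.0611  0.0631] [(-0.08, np.float64(0.0711), np.float64(0.036)), (-0.05, np.float64(0.0708), np.float64(0.0369)), (-0.02, np.float64(0.0706), np.float64(0.0369)), (0.01, np.float64(0.0714), np.float64(0.0368)), (0.04, np.float64(0.0712), np.float64(0.0372))]
scene 121 Y [-0.0583  0.0613] [(-0.08, np.float64(0.0693), np.float64(0.0342)), (-0.05, np.float64(0.0684), np.float64(0.0348)), (-0.02, np.float64(0.069), np.float64(0.0347)), (0.01, np.float64(0.0686), np.float64(0.0358)), (0.04, np.float64(0.0707), np.float64(0.0347))]
wrist 2601 Y [-0.0816 -0.0223] [(-0.08, np.float64(0.071), np.float64(0.0354)), (-0.05, np.float64(0.071), np.float64(0.0357))]
```

Contact at 0.031, pencil top 0.036, as expected. I'll release and rise.

```bash
python3 -m handwheel '[{"x":0,"y":0,"z":0,"wx":0,"wy":0,"wz":0,"jaw":0.65},{"x":0,"y":0,"z":0,"wx":0,"wy":0,"wz":0,"jaw":0.5},{"x":0,"y":0,"z":0,"wx":0,"wy":0,"wz":0,"jaw":0.45},{"x":0,"y":0,"z":0,"wx":0,"wy":0,"wz":0,"jaw":0.45}]'; python3 -m handwheel '[{"x":0,"y":0,"z":-0.2,"wx":0,"wy":0,"wz":0,"jaw":0.45},{"x":0,"y":0,"z":-0.5,"wx":0,"wy":0,"wz":0,"jaw":0.45},{"x":0,"y":0,"z":-0.8,"wx":0,"wy":0,"wz":0,"jaw":0.45},{"x":0,"y":0,"z":-0.8,"wx":0,"wy":0,"wz":0,"jaw":0.45},{"x":0,"y":0,"z":-0.8,"wx":0,"wy":0,"wz":0,"jaw":0.45},{"x":0,"y":0,"z":-0.8,"wx":0,"wy":0,"wz":0,"jaw":0.45},{"x":0,"y":0,"z":-0.8,"wx":0,"wy":0,"wz":0,"jaw":0.45},{"x":0,"y":0,"z":-0.8,"wx":0,"wy":0,"wz":0,"jaw":0.45},{"x":0,"y":0,"z":-0.8,"wx":0,"wy":0,"wz":0,"jaw":0.45},{"x":0,"y":0,"z":0,"wx":0,"wy":0,"wz":0,"jaw":0.45}]'; python3 penp.py 21 .02 .07; python3 plan.py .4425 -.1884 .2 99.3
```

```text
t: 46.45
tool_pos: [0.4427, -0.1887, 0.0305]
tcp_rot: [[-0.986, -0.165, 0.0], [-0.165, 0.986, -0.0], [-0.0, -0.0, -1.0]]
ft_force: [0.2, -0.3, -0.3]
finger_gap: 0.277
t: 47.45
tool_pos: [0.4438, -0.1891, 0.1908]
tcp_rot: [[-0.986, -0.165, 0.004], [-0.165, 0.986, -0.002], [-0.003, -0.003, -1.0]]
ft_force: [-0.1, 0.0, -0.2]
finger_gap: 0.274
side 210 Y [-0.0798  0.0624] [(-0.08, np.float64(0.07), np.float64(0.0364)), (-0.05, np.float64(0.0721), np.float64(0.0363)), (-0.02, np.float64(0.0703), np.float64(0.0359)), (0.01, np.float64(0.0711), np.float64(0.0357)), (0.04, np.float64(0.0714), np.float64(0.0356))]
scene 151 Y [-0.0808  0.0605] [(-0.08, np.float64(0.0685), np.float64(0.035)), (-0.05, np.float64(0.0695), np.float64(0.0345)), (-0.02, np.float64(0.0693), np.float64(0.0349)), (0.01, np.float64(0.0687), np.float64(0.0343)), (0.04, np.float64(0.0678), np.float64(0.0355))]
wrist 1652 Y [-0.081   0.0633] [(-0.08, np.float64(0.071), np.float64(0.0355)), (-0.05, np.float64(0.0709), np.float64(0.0356)), (-0.02, np.float64(0.0713), np.float64(0.0355)), (0.01, np.float64(0.0713), np.float64(0.0357)), (0.04, np.float64(0.0712), np.float64(0.0356))]
t 47.6 pos [ 0.4425 -0.1885  0.1878] F [ 0.4 -0.8 -0. ] ang 99.46961148695264 gap 0.276
turn(tool deg) [-0.0183 -0.0101  0.1696] shift now [-0.0014  0.0046 -0.4898] shift after turn [-0.0015  0.0047 -0.4898]
```

View pics/c21.png

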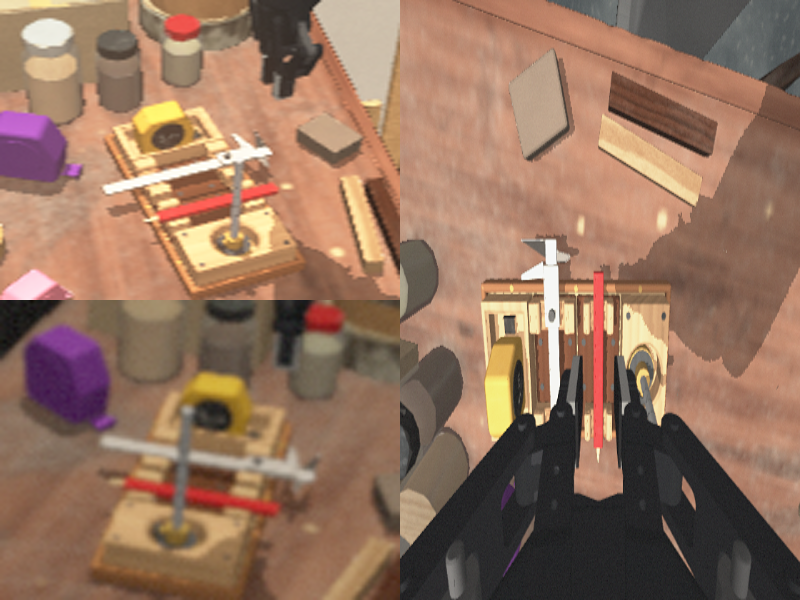

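```bash
python3 - <<'E'
from h import *
th=np.radians(9.3); ey=np.array([np.cos(th),np.sin(th)]); ex=np.array([ey[1],-ey[0]]);O=np.array([.503,-.1065])
for n in ["side21","scene21"]:
    f=np.load(n+".npz");d=f["d"];im=f["im"];P=cloud(d,f["K"],f["T"])
    r=P[...,:2]-O;X=r@ex;Y=r@ey;Z=P[...,2]
    m=(d>0)&(np.hypot(X,Y)<.02)&(Z>.06)&(Z<.2);print(n,"rod",X[m].mean(),Y[m].mean(),Z[m].max())
    s=im.max(-1).astype(int)-im.min(-1)
    m=(d>0)&(Z>.024)&(Z<.045)&(s<35)&(im.max(-1)>90)&(abs(X-.14)<.012)&(abs(Y)<.13);print(" cal Y",np.percentile(Y[m],[.5,99.5]),"X",np.percentile(X[m],[3,97]),np.median(Z[m]))
    m=(d>0)&(abs(X-.21)<.03)&(abs(Y)<.05)&(Z>.06)&(Z<.1);print(" tape",np.median(X[m]),Y[m].min(),Y[m].max(),Z[m].max())
    for nm,(x,y) in dict(bar=(.614,.337),spanner=(.436,.284)).items():
        pass
for c in ["side","scene"]:
    f0=np.load(c+"1.npz")["im"].astype(int);f1=np.load(c+"21.npz")["im"].astype(int)
    im1=cv2.imread(f"pics/{c}21.png")
    K,T=T_cam(c)
    for nm,p in dict(bar=(.614,.337,.05),spanner=(.436,.284,.01)).items():
        u,v=proj(np.array(p),K,T)[0].astype(int)
        print(c,nm,(u,v),"mean diff",abs(f0[v-12:v+12,u-12:u+12]-f1[v-12:v+12,u-12:u+12]).mean())
E
python3 -c "
import cv2,numpy as np
cv2.imwrite('pics/f.png',cv2.imread('pics/side21.png'))"
```

```text
side21 rod 0.0009027093006937048 0.002654709381738671 0.1687786966145125
 cal Y [-0.1016  0.1021] X [0.1319 0.1497] 0.03316093731648623
 tape 0.20185170564988003 -0.019206544636323517 0.04110833371079244 0.07978743486211903
scene21 rod -8.935196267166804e-05 -0.00019660018561577653 0.166805052459718
 cal Y [-0.1026  0.1029] X [0.129  0.1486] 0.031401473265980084
 tape 0.1975220755221384 -0.023923166471976308 0.03929473779145587 0.07906664353256221
side bar (np.int64(292), np.int64(342)) mean diff 1.4097222222222223
side spanner (np.int64(362), np.int64(311)) mean diff 40.601273148148145
scene bar (np.int64(209), np.int64(281)) mean diff 3.1961805555555554
scene spanner (np.int64(287), np.int64(303)) mean diff 32.02488425925926
```

View pics/f.png

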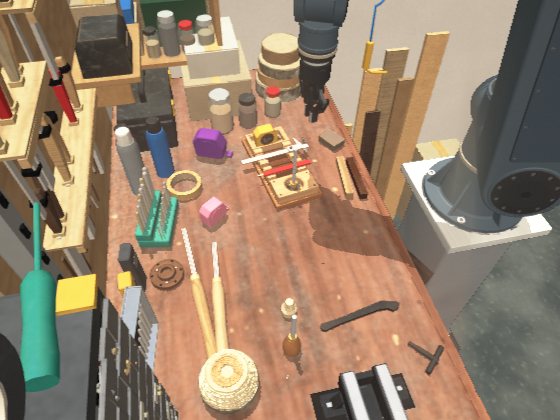

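The side view shows all four tools seated in the tray (270,165). Bar (292,342) and spanner (360,315) are in their original places; the spanner's pixel difference comes from the shifted arm shadow. The arm is clear, so I hand in.

```bash
python3 -c "
from rig import ctrl
print(ctrl.close_job(), ctrl.get_obs()['t'])"
```

```text
the job is handed in; nothing more can be done
the job is handed in; nothing more can be done
```

All four measuring tools are back in their holders, placed in the order listed, and the job was handed in at about 48 s of the 109 s. I set each one down only after feeling it touch. The knock-out bar, the pin spanner and the pink and purple tapes were not touched.

Last checks from the camera images:

- **Gauge:** it stands in the socket with its rod top at about 0.167 m, centred to within about 3 mm.
- **Tape measure:** it stands upright in the pocket with its top at 0.077 m in the wrist view and about 0.079 m in the other two.
- **Caliper:** it lies level in both wide grooves, extending ±0.103 m about the middle, with its jaws free beyond the end.
- **Pencil:** it lies level in both narrow grooves, centred to about 1 mm.

- **Differing readings:** in the final check the side and scene cameras put the tape's middle about 8–12 mm nearer the caliper than planned. Those cameras see mostly that face. The wrist view taken right after placing it showed it centred, so I left it.
- **Spanner:** its image patch changed between the first and last pictures. I put that down to the arm's shadow, because the picture shows it in its old place.

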